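Slide the climate logger into its dock and start the readout

ROBOT

A 6-joint arm with a two-finger parallel gripper is mounted at the origin on the work surface. World frame = base frame: x ahead of the robot, y to its left, z up, the work surface at z = 0. Lengths are in mm, angles in rad, forces in N, time in s.
With the tool pointing down it reaches from about 400 to 925 mm from the base axis. Payload 12.5 kg.
Tool frame: the origin (TCP) lies on the centre line of the jaws, within the pads' length; the fingertips stand 25 mm ahead of it and the grasp point (between the pads) lies 6 mm ahead of it (env.tip_extent is the distance from the TCP to the fingertips, in mm); x points along the fingers, z is the direction in which the jaws open and shut, and the axes are right-handed (so a half turn about x gives the same grasp; the last joint's range is limited). The gripper opens to 95 mm and grips with 3 to 60 N. Pads are 20 mm wide; open, the fingers measure 119 mm over their backs; the gripper's body (75 mm by 180 mm) begins 59 mm behind the grasp point.
Start: joints at [-1.435, 0.491, 1.559, -0, 1.092, -0.106], TCP at [149.679, -606.828, 239.661] pointing down, gripper open.
Joint ranges: [-3.1, 3.1], [-0.84, 2.19], [0.05, 2.79], [-1.13, 4.28], [0.06, 2.93], [-2.69, 2.69]. Speed limits (rad/s): [2.22, 2.22, 2.79, 3.14, 3.14, 3.14].

INTERFACE

Orientations are given as [roll, pitch, yaw] about the fixed x, y, z axes, in that order (R = Rz(yaw) Ry(pitch) Rx(roll)).
In Python, from cell import env gives the robot as it stands.
- The arm moves only by the tool step_arm, never from a script. Its argument "rows" is a list of rows, each a list of 6 numbers: the shift along the tool's x, y, z in mm, then the turn, a rotation vector about the tool's x, y, z in rad. In form: [[x, y, z, wx, wy, wz], ...]. A call has 1 to 8 rows; each row shifts and turns the pose as measured when the row begins, along the tool's axes as they then stand; what a row does not reach is not made up. A row lasts 1/8 s, in which the tool goes at most 62.5 mm and 10.7 degrees, less where a joint would pass 70% of its speed; a pose out of reach is approached as far as the arm can. A call is refused whole if a number of a shift passes 62.5 or a number of a turn 0.188, either way. A call with a gripper value outside its range is refused whole. "grip" is the finger opening in mm, from 0 to 95.1, set as the call begins (left out, the last holds). The fingers move at their own pace and stop on an object; the grip force is fixed at half the most. Time passes only in rows, so rows that do not move let the fingers close. It gives the time, the measured TCP pose, the force and the opening at its end, in the units of the state.
- env.state(): the state, without advancing time (a new reading comes with each control period).
- env.read_camera(name): name is "scene" or "top" or "wrist"; returns the picture (480x640x3 uint8, red, green, blue); there is no depth.
- env.get_calibration(name): a dict with "fx", "fy", "cx", "cy" (pixels), "pose" (4x4, takes a point from camera to world coordinates); the wrist camera has in their place "hand_eye" (4x4, takes a point from camera to tool coordinates, whose origin is the TCP and whose axes are the tool frame's). Camera axes: x right, y down, z forward; pixel columns grow to the right and rows downward; lengths in mm; the calibration is good to about 2 mm. A picture is of the moment at which its call begins: read the wrist's pose just before it. get_calibration takes no time and is no camera call.
- env.job_done(): hands the job in, once; it reports no verdict.
The state is a dict: "t": time; "joints": joint angles; "qvel": joint speeds; "tau": joint torques, N m; "eef_pos": TCP position; "tcp_rot": TCP orientation; "ft_force": force on the tool from outside, world axes, zero at the start; "moment": the same for the moment, N m; "opening": opening from 0.0 (shut) to 1.0 (fully open).
Only numpy, scipy, OpenCV 4.12 (cv2) and the standard library are available. Lean on these libraries where they do the work, as an engineer would, in place of code of your own. Each camera call takes 0.05 s, during which the arm holds its last target.

TASK

Push the tall climate logger low on its body so that it slides across the bench, upright, into the mouth of the blue docking bay and stands fully home against the back fence; it must not tip, and must not be lifted or carried. Then press the green button beside the bay down and let it come back up. Leave the other things on the bench where they are.

Things in the scene. Friction and masses are not known exactly. Their poses are not given: they have to be found in the camera images.
- logger: Climate logger: loose round upright tower 220 mm tall, 0.3 to 0.5 kg. Foot: grey cylinder, diameter 60, height 60 mm, thin orange band near its top; above it a white column, diameter 42 mm, with black vent rings. Origin: centre of the underside, z up; yaw means nothing. Friction on the bench 0.48 to 0.72: a push below about 40 mm slides it, a higher one can tip it. Starts nearer or farther.
- dock_seat (a point): Middle of the docking bay at bench height, on a thin yellow patch: the logger's axis stands here when fully home. Axes: x from the mouth inward to the back fence, y to the left, z up. The dock is fixed, at the robot's left; its x axis is within 0.2 rad of the robot's y, so the mouth faces the robot's right.
- dock: The docking bay: blue fence 24 mm high, 12 mm thick, on the bench (no step or floor). Same origin and axes as dock_seat. Back fence: inner face at x = +30 mm. Side fences: inner faces at y = +-35 mm, from x = +30 to -10 mm; from there two wings flare out at 43 degrees to a mouth about 130 mm wide at x = -45 mm.
- read_button_top (a point): Top centre of the round green push button, 34 mm in diameter, 38 mm above the bench, in a black collar on a small grey block 56 mm square that is part of the dock, at x = +12, y = -118 mm in the dock's axes (its side away from the robot). It moves with the button. The button is pressed straight down.
- read_button (a joint): Travel of the green button, m: 0 is up, 0.006 fully down, growing as it is pressed. A spring raises it; it starts to move at about 1.5 N and bottoms at 5 N.
- spray_bottle: Bystander: amber round bottle with a black cap, 60 mm in diameter, 140 mm tall, loose. Origin: centre of the underside.
- jar: Bystander: red jar with a metal lid, 64 mm in diameter, 75 mm tall, loose. Origin: centre of the underside.
- mug: Bystander: blue mug, 76 mm in diameter, 85 mm tall, handle at its +y, loose. Origin: centre of the underside.
- corm_bowl: Bystander: white bowl of brown corms, 120 mm in diameter, 48 mm tall (corms to about 65 mm), loose. Origin: centre of the underside.
- corm_a: Bystander: single brown corm with a pale sprout, 38 mm in diameter, 46 mm tall, loose. Origin: centre of the underside.
- corm_b: Bystander: second single corm, like corm_a.
- brush: Bystander: small hand brush lying on the bench, 160 mm long along its x, loose.
There are look-alikes about, which are no part of the job. Leave any purple or turquoise look-alike of the logger alone. What is shaped like the dock but pink is not meant.

How it is judged (in metres and radians):
On the way, in this order (a step that is already met when the one before it is completed fails the run):
1. the logger stands upright in the docking bay, against the back fence (horizontal distance between logger and dock_seat below 0.01 m and angle between logger's own z axis and vertical below 0.06 rad and height (world z) of logger below 0.004 m and linear speed of logger below 0.02 m/s), for 0.2 s.
2. then the green button is pressed down (value of joint read_button above 0.0045 m and horizontal distance between logger and dock_seat below 0.01 m), for 0.05 s.
At the end, for the whole second after the job is handed in: The logger stands upright (within 0.06 rad) on the bench at rest, its axis within 10 mm of the dock's seat; the green button has been pressed at least 4.5 mm after that and is up again (under 1 mm); no other thing is more than 30 mm from where it started (all of step 1 and angular speed of logger below 0.1 rad/s and value of joint read_button below 0.001 m and distance of each of spray_bottle, jar, mug, corm_bowl, corm_a, corm_b, brush from where it was at the start of the episode below 0.03 m); the robot touches nothing.
It fails at once if the logger is tipped (leans more than 0.2 rad) (angle between logger's own z axis and vertical above 0.2 rad).
It fails at once if the logger is lifted off the bench (more than 12 mm) (height (world z) of logger above 0.012 m).
It fails at once if the button is pressed before the logger is home (value of joint read_button above 0.003 m and horizontal distance between logger and dock_seat above 0.012 m).
It fails at once if another thing on the bench is moved more than 30 mm (distance of any of spray_bottle, jar, mug, corm_bowl, corm_a, corm_b, brush from where it was at the start of the episode above 0.03 m).
It also fails if it takes over 72 s, if anything falls off the work surface, if the arm or the gripper's body presses on something with over 40 N, if the wrist force passes 120 N, or if a joint passes its speed limit or range.

## Working session

There is one attempt and no reset: what is moved stays moved. The work goes in short steps, Python scripts to look and compute and a tool call to move; the robot and the scene stay as the last step left them, time stands still between calls to the robot, and variables do not carry over. Pictures are saved under pics/ and viewed, and the job is handed in when it is done.

Besides the shell and the picture viewer there is one more tool, called after "Call:" by a JSON object that holds its "op" and its "data", one argument or row to a line. step_arm: Moves the arm, as the interface text tells. Its arguments: {"type":"object","properties":{"rows":{"type":"array","items":{"type":"array","items":{"type":"number"}}},"grip":{"type":"number"}},"required":["rows"]}

```bash
ls; mkdir -p pics
python3 - <<'E'
from cell import env
import cv2
print(env.state())
for n in ["scene","top","wrist"]:
    s=env.state()
    im=env.read_camera(n); cv2.imwrite(f"pics/{n}0.png",im[:,:,::-1])
    print(n,env.get_calibration(n))
E
```

```text
pics
{'t': 0.0, 'joints': array([-1.43462252e+00,  4.91557620e-01,  1.55941174e+00, -2.83984713e-05,
        1.09170424e+00, -1.05611409e-01]), 'qvel': array([-0.00100646, -0.00165206, -0.00055831, -0.00075751,  0.00095624,
        0.00135962]), 'tau': array([-8.85289792e-04, -6.12638927e+01, -2.58180320e+01,  6.92061125e-02,
        4.81661002e-02, -7.93438403e-05]), 'eef_pos': array([ 149.62940803, -606.61829723,  239.075925  ]), 'tcp_rot': array([3.05927804, 1.56971509, 1.73028002]), 'ft_force': array([ 0.27095226, -0.10491   ,  0.42500779]), 'moment': array([0.00177441, 0.06827717, 0.01454689]), 'opening': 1.0009044890828307}
scene {'fx': 607.7428473581376, 'fy': 607.7428473581376, 'cx': 316.0878270846249, 'cy': 236.68026481125872, 'pose': array([[ 4.93809381e-01,  5.26046978e-01, -6.92406580e-01,
         1.34776855e+03],
       [ 8.69501736e-01, -3.08696956e-01,  3.85581276e-01,
        -4.53555561e+02],
       [-1.09099389e-02, -7.92452374e-01, -6.09836214e-01,
         7.73634188e+02],
       [ 0.00000000e+00,  0.00000000e+00,  0.00000000e+00,
         1.00000000e+00]])}
top 
[... 213 characters left out ...]
8e-01,  1.74314783e-02,  1.38277431e-02,
        -8.64238943e+00],
       [-1.50750945e-02, -7.35842289e-02, -9.97175061e-01,
         1.17555515e+03],
       [ 0.00000000e+00,  0.00000000e+00,  0.00000000e+00,
         1.00000000e+00]])}
wrist {'fx': 344.8682522295916, 'fy': 344.8682522295916, 'cx': 322.3079984596924, 'cy': 242.13794118065718, 'hand_eye': array([[ 3.97602247e-04, -2.91337484e-01,  9.56620255e-01,
        -1.45959270e+02],
       [-3.31397263e-05, -9.56620334e-01, -2.91337494e-01,
         8.26451280e+01],
       [ 9.99999920e-01,  8.41343090e-05, -3.90009239e-04,
        -2.36110491e-01],
       [ 0.00000000e+00,  0.00000000e+00,  0.00000000e+00,
         1.00000000e+00]])}
```

View pics/scene0.png

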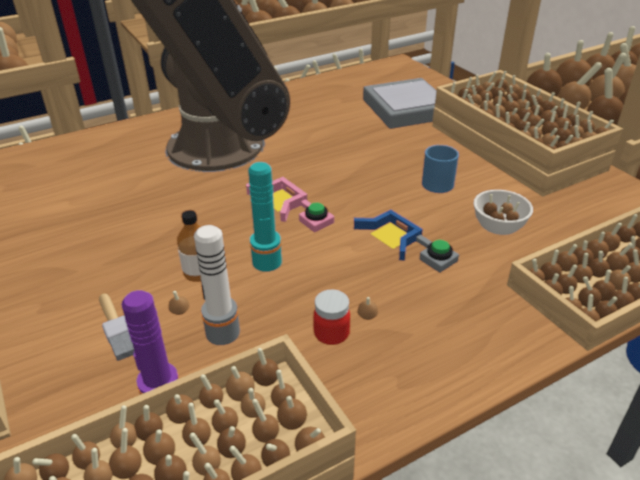

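View pics/top0.png

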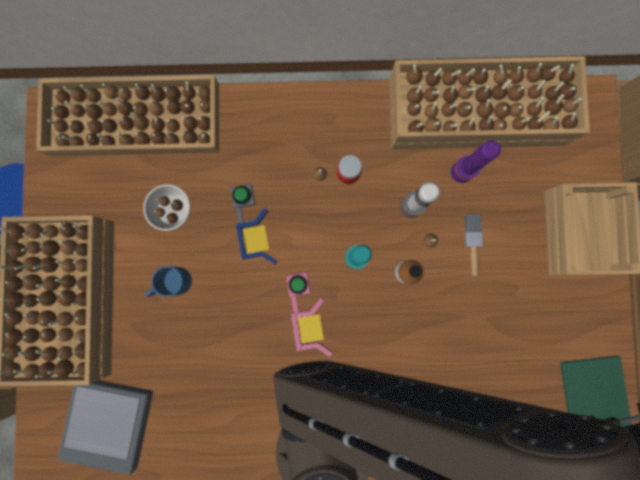

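View pics/wrist0.png

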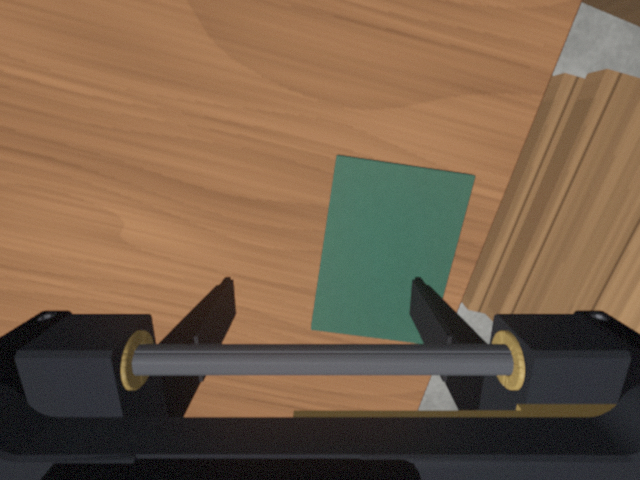

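The scene view shows the white logger at about (220,330) and the blue dock's yellow patch at (392,236). In the top view, the logger's foot is at (412,205), the blue bay's patch at (256,240) and the green button at (242,195). The jar (349,168) and the turquoise look-alike (358,256) stand on either side of the path. Next I measure.

```bash
cat > h.py <<'E'
import numpy as np, cv2
from cell import env
def ray(name,uv,tcp=None):
    c=env.get_calibration(name)
    P=c["pose"] if "pose" in c else tcp@c["hand_eye"]
    d=P[:3,:3]@np.array([(uv[0]-c["cx"])/c["fx"],(uv[1]-c["cy"])/c["fy"],1.])
    return P[:3,3],d
def plane(name,uv,z,tcp=None):
    o,d=ray(name,uv,tcp); return o+d*(z-o[2])/d[2]
def proj(name,p,tcp=None):
    c=env.get_calibration(name)
    P=c["pose"] if "pose" in c else tcp@c["hand_eye"]
    q=P[:3,:3].T@(np.array(p,float)-P[:3,3]); return np.array([c["fx"]*q[0]/q[2]+c["cx"],c["fy"]*q[1]/q[2]+c["cy"]])
def tcp():
    from scipy.spatial.transform import Rotation as R
    s=env.state();T=np.eye(4);T[:3,:3]=R.from_euler("xyz",s["tcp_rot"]).as_matrix();T[:3,3]=s["eef_pos"];return T
E
python3 - <<'E'
from h import *
np.set_printoptions(precision=1,suppress=True)
for n in ["top","scene"]:
    im=cv2.imread(f"pics/{n}0.png"); hsv=cv2.cvtColor(im,cv2.COLOR_BGR2HSV)
    ms={"yellow":((20,120,120),(32,255,255)),"green":((50,120,50),(80,255,255)),"blue":((103,130,60),(118,255,255)),"orange":((5,180,150),(16,255,255)),"red":((0,200,80),(4,255,255)),"white":((0,0,190),(179,40,255)),"teal":((84,150,60),(95,255,255)),"purple":((130,120,50),(150,255,255))}
    for k,(a,b) in ms.items():
        m=cv2.inRange(hsv,a,b); nn,l,st,c=cv2.connectedComponentsWithStats(m)
        for i in range(1,nn):
            if st[i,4]>25: print(n,k,st[i],c[i], "z0",plane(n,c[i],0)[:2],"z38",plane(n,c[i],38)[:2],"z220",plane(n,c[i],220)[:2])
big=cv2.resize(cv2.imread("pics/top0.png")[130:300,220:500],None,fx=2.8,fy=2.8,interpolation=cv2.INTER_CUBIC); cv2.imwrite("pics/topz.png",big)
E
```

```text
top yellow [243 225  26  28 580] [255.5 238.5] z0 [545.9 173.1] z38 [542.6 167.3] z220 [527.2 139.1]
top yellow [298 314  26  29 582] [310.5 328.6] z0 [308.3  31.1] z38 [312.8  29.8] z220 [334.1  23.7]
top green [234 187  14  15 148] [240.4 194. ] z0 [665.6 212.7] z38 [658.5 205.5] z220 [624.5 171.2]
top green [291 278  14  13 141] [297.2 284.1] z0 [424.   64.3] z38 [424.7  61.9] z220 [428.2  50.6]
top blue [   0  164   23   58 1147] [ 10.8 189.8] z0 [688.8 831.6] z38 [680.9 804.4] z220 [643.4 674.3]
top blue [237 210  38  52 233] [250.8 236.3] z0 [551.9 185.7] z38 [548.5 179.4] z220 [532.1 149.3]
top white [421 186  16  13 144] [428.3 191.7] z0 [ 662.3 -286.3] z38 [ 655.3 -277.3] z220 [ 621.8 -234.3]
top teal [347 246  23  21 373] [357.9 256.1] z0 [494.9 -96.1] z38 [493.3 -93.3] z220 [485.7 -79.8]
top purple [457 141  43  37 808] [477.5 159.2] z0 [ 747.  -419.7] z38 [ 737.3 -406.4] z220 [ 690.7 -342.8]
top purple [452 167  12  15  58] [455.5 175.5] z0 [ 704.3 -359.8] z38 [ 695.9 -348.4] z220 [ 656.  -294.1]
scene yellow [274 190  18  22 228] [279.9 198.7] z0 [304.6  34.6] z38 [355.8
[... 1438 characters left out ...]
42.1 -151.5] z38 [ 391.5 -166.4] z220 [ 628.1 -237.4]
scene white [316 290  33  22 565] [331.7 300.5] z0 [650.9 -34.5] z38 [685.2 -55.1] z220 [ 849.1 -153.6]
scene white [105 317  21  18 226] [115.2 325.5] z0 [ 513.4 -396.7] z38 [ 554.4 -399.5] z220 [ 750.7 -412.9]
scene white [615 475   8   5  26] [619.1 477.5] z0 [1149.8  126.5] z38 [1159.5   98. ] z220 [1206.1  -38.5]
scene teal [ 250  163   29   87 1762] [262.3 207.6] z0 [316.2 -15.4] z38 [366.9 -36.9] z220 [ 609.5 -140. ]
scene teal [253 250  27  20 390] [266.5 260.8] z0 [487.9 -88.3] z38 [ 530.1 -106.3] z220 [ 732.4 -192.2]
scene purple [ 123  291   54  101 2938] [146.9 341.2] z0 [ 577.9 -359.4] z38 [ 615.7 -364. ] z220 [ 796.8 -386.2]
```

View pics/topz.png

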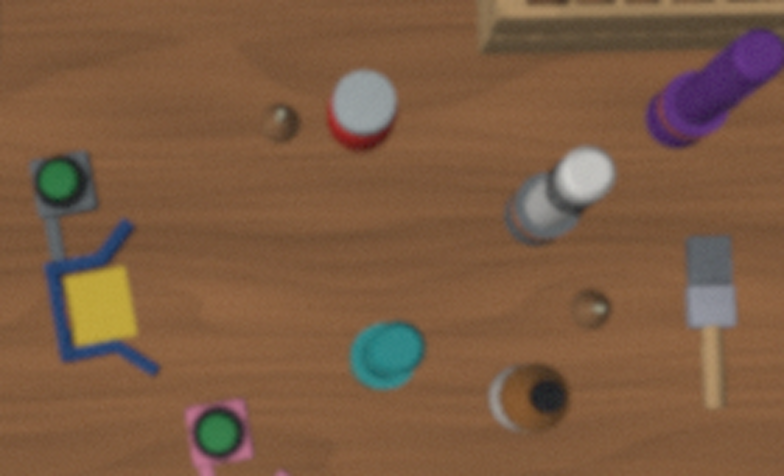

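Run:
```python
from h import *
np.set_printoptions(precision=1,suppress=True)
im=cv2.imread("pics/scene0.png")
cv2.imwrite("pics/scz.png",cv2.resize(im[150:400,90:480],None,fx=2,fy=2,interpolation=cv2.INTER_CUBIC))
T=tcp();print(T)
def tz(x,y,z): return plane("top",(220+x/2.8,130+y/2.8),z)[:2]
print("logger top",tz(585,175,220),"foot",tz(540,210,30)) 
print("purple top",tz(758,56,220),"turq top",tz(397,345,220),"turq foot",tz(385,357,50))
print("jar",tz(364,102,75),"bottle",tz(548,397,140),"corm_b",tz(591,308,25),"corm_a",tz(281,123,25),"brush",tz(710,280,20))
# dock corners
m=cv2.inRange(cv2.cvtColor(cv2.imread("pics/top0.png"),cv2.COLOR_BGR2HSV),(20,120,120),(32,255,255));m[:,290:]=0
r=cv2.minAreaRect(max(cv2.findContours(m,0,1)[0],key=cv2.contourArea));print(r)
print(np.array([plane("top",p,1)[:2] for p in cv2.boxPoints(r)]))
for l,p in dict(bl=(52,268),br=(68,356),w1=(130,228),w2=(154,370)).items(): print(l,tz(*p,24))
```

```text
[[  -0.     1.     0.2  149.7]
 [   0.     0.2   -1.  -606.7]
 [  -1.     0.    -0.   239.2]
 [   0.     0.     0.     1. ]]
logger top [ 620.  -235.7] foot [ 622.8 -238.4]
purple top [ 710.4 -372.1] turq top [491.7 -88.3] turq foot [489.2 -91.4]
jar [716.  -76.1] bottle [ 450.6 -218. ] corm_b [ 531.9 -283.2] corm_a [709.9  -1.4] brush [ 556.3 -394.7]
((255.25674438476562, 238.5405731201172), (25.810640335083008, 23.015857696533203), 80.53767395019531)
[[575.1 209.2]
 [584.1 148.9]
 [516.4 138.2]
 [507.5 198.2]]
bl [578.  213.3]
br [496.1 198.7]
w1 [614.  140.5]
w2 [481.8 119.4]
```

View pics/scz.png

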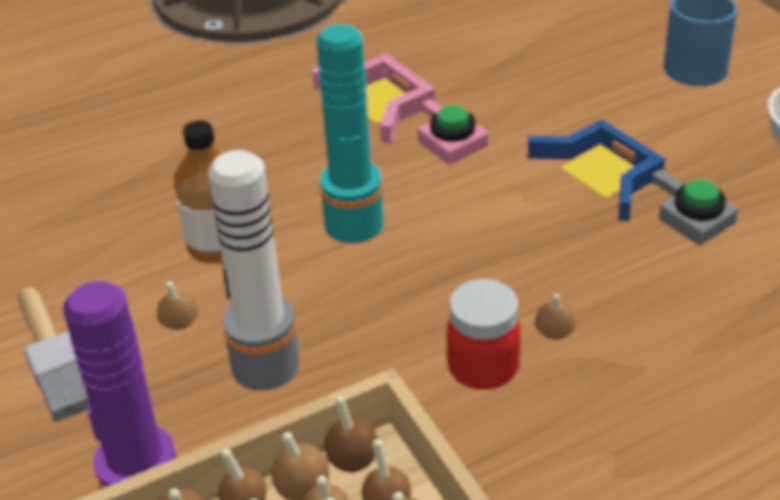

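The scene view confirms the layout: the logger stands between the purple and turquoise look-alikes, with the jar to the right of the path. My estimates are logger ≈ (621,-237), seat ≈ (546,173) and dock axis e ≈ 0.165 rad. The patch centre and the point worked out from the button agree within about 1 mm.

I'll push with the fingertips as a cradle, tool tilted back 30° so the gripper body clears the column. The first leg is yawed to stay clear of the purple tower.

```bash
cat >> h.py <<'E'
from scipy.spatial.transform import Rotation as R, Slerp
def ori(phi,th,rho=0):
    a=np.radians(phi);t=np.radians(th);u=np.array([np.cos(a),np.sin(a),0]);k=np.array([0,0,1.])
    x=np.sin(t)*u-np.cos(t)*k;y=np.cos(t)*u+np.sin(t)*k
    M=np.stack([x,y,np.cross(x,y)],1)
    return R.from_rotvec(u*np.radians(rho)).as_matrix()@M
def plan(wps,cur=None):
    """wps: list of (tip xyz, R3, nrows)"""
    T=tcp() if cur is None else cur
    p=T[:3,3]+25*T[:3,0];q=R.from_matrix(T[:3,:3]);rows=[]
    for tip,M,n in wps:
        tip=np.array(tip,float);M=R.from_matrix(M);sl=Slerp([0,1],R.concatenate([q,M]))
        pp,qq=p-25*q.as_matrix()[:,0],q
        for i in range(1,n+1):
            qn=sl(i/n);pn=p+(tip-p)*i/n-25*qn.as_matrix()[:,0]
            rows.append(np.r_[qq.as_matrix().T@(pn-pp),(qq.inv()*qn).as_rotvec()]);pp,qq=pn,qn
        p,q=tip,M
    for i in range(0,len(rows),8): print([[round(float(v),1 if j<3 else 3)+0.0 for j,v in enumerate(r)] for r in rows[i:i+8]])
def tipinfo():
    T=tcp();s=env.state();M=T[:3,:3];
    print("t",round(s["t"],2),"tip",(T[:3,3]+25*M[:,0]).round(1),"phi",np.degrees(np.arctan2(M[1,1],M[0,1])).round(1),"th",np.degrees(np.arcsin(np.hypot(M[0,0],M[1,0]))).round(1),"F",s["ft_force"].round(1),"j",s["joints"].round(2),"open",round(s["opening"],2))
E
python3 - <<'E'
from h import *
tipinfo()
plan([((300,-600,260),ori(30,8,0),6),((599,-304,260),ori(72,30,-8),11)])
E
```

```text
t 0.15 tip [ 149.7 -606.6  214.2] phi 13.9 th 0.0 F [ 0.6  0.6 -0.2] j [-1.43  0.49  1.56  0.    1.09 -0.11] open 1.0
[[-7.6, 24.0, 5.0, -0.047, 0.003, 0.023], [-7.1, 23.9, 6.1, -0.047, 0.003, 0.023], [-6.5, 23.8, 7.3, -0.047, 0.003, 0.023], [-6.0, 23.6, 8.4, -0.047, 0.003, 0.023], [-5.5, 23.3, 9.5, -0.047, 0.003, 0.023], [-5.0, 22.9, 10.6, -0.047, 0.003, 0.023], [5.2, 35.7, -9.4, -0.067, 0.01, 0.038], [6.7, 36.0, -6.9, -0.067, 0.01, 0.038]]
[[8.1, 36.2, -4.3, -0.067, 0.01, 0.038], [9.6, 36.0, -1.7, -0.067, 0.01, 0.038], [11.0, 35.7, 0.9, -0.067, 0.01, 0.038], [12.3, 35.1, 3.4, -0.067, 0.01, 0.038], [13.6, 34.4, 6.0, -0.067, 0.01, 0.038], [14.9, 33.3, 8.5, -0.067, 0.01, 0.038], [16.1, 32.1, 10.9, -0.067, 0.01, 0.038], [17.2, 30.7, 13.2, -0.067, 0.01, 0.038]]
[[18.2, 29.1, 15.5, -0.067, 0.01, 0.038]]
```

Call:
{"op": "step_arm", "data": {
  "rows": [
    [-7.6,24.0,5.0,-0.047,0.003,0.023],
    [-7.1,23.9,6.1,-0.047,0.003,0.023],
    [-6.5,23.8,7.3,-0.047,0.003,0.023],
    [-6.0,23.6,8.4,-0.047,0.003,0.023],
    [-5.5,23.3,9.5,-0.047,0.003,0.023],
    [-5.0,22.9,10.6,-0.047,0.003,0.023],
    [5.2,35.7,-9.4,-0.067,0.01,0.038],
    [6.7,36.0,-6.9,-0.067,0.01,0.038]
  ],
  "grip": 36
}}

```text
t: 1.15
eef_pos: [362.8, -545.6, 289.3]
tcp_rot: [1.528, 1.343, 0.646]
ft_force: [0.7, -0.2, 0.1]
opening: 0.383
```

Run:
```python
from h import *
tipinfo()
plan([((599,-304,260),ori(72,30,-8),11)])
```

```text
t 1.15 tip [ 367.4 -542.2  265. ] phi 39.5 th 13.1 F [ 0.7 -0.2  0.1] j [-1.17  0.51  1.41  0.23  1.29 -0.36] open 0.38
[[7.2, 28.4, -3.2, -0.053, 0.008, 0.03], [8.1, 28.3, -1.6, -0.053, 0.008, 0.03], [9.0, 28.1, 0.0, -0.053, 0.008, 0.03], [9.8, 27.8, 1.6, -0.053, 0.008, 0.03], [10.7, 27.4, 3.2, -0.053, 0.008, 0.03], [11.5, 26.8, 4.7, -0.053, 0.008, 0.03], [12.2, 26.2, 6.3, -0.053, 0.008, 0.03], [13.0, 25.5, 7.8, -0.053, 0.008, 0.03]]
[[13.7, 24.6, 9.2, -0.053, 0.008, 0.03], [14.4, 23.7, 10.7, -0.053, 0.008, 0.03], [15.0, 22.7, 12.0, -0.053, 0.008, 0.03]]
```

Tracking is good, and j4 moves in its roomy direction.

Call:
{"op": "step_arm", "data": {
  "rows": [
    [7.2,28.4,-3.2,-0.053,0.008,0.03],
    [8.1,28.3,-1.6,-0.053,0.008,0.03],
    [9.0,28.1,0.0,-0.053,0.008,0.03],
    [9.8,27.8,1.6,-0.053,0.008,0.03],
    [10.7,27.4,3.2,-0.053,0.008,0.03],
    [11.5,26.8,4.7,-0.053,0.008,0.03],
    [12.2,26.2,6.3,-0.053,0.008,0.03],
    [13.0,25.5,7.8,-0.053,0.008,0.03]
  ]
}}

```text
t: 2.15
eef_pos: [538.0, -364.3, 285.6]
tcp_rot: [1.349, 1.097, 0.938]
ft_force: [-0.3, 0.7, 0.3]
opening: 0.379
```

Call:
{"op": "step_arm", "data": {
  "rows": [
    [13.7,24.6,9.2,-0.053,0.008,0.03],
    [14.4,23.7,10.7,-0.053,0.008,0.03],
    [15.0,22.7,12.0,-0.053,0.008,0.03],
    [0,0,0,0,0,0]
  ]
}}

```text
t: 2.65
eef_pos: [603.5, -292.3, 284.4]
tcp_rot: [1.267, 1.01, 1.043]
ft_force: [-0.2, 0.0, -0.1]
opening: 0.378
```

Run:
```python
from h import *
tipinfo();T=tcp()
im=env.read_camera("wrist");cv2.imwrite("pics/w1.png",im[:,:,::-1])
im=env.read_camera("scene");cv2.imwrite("pics/s1.png",im[:,:,::-1])
print(proj("wrist",(621,-237,0),T),proj("wrist",(621,-237,60),T),proj("wrist",(621,-237,220),T))
plan([((599,-304,27),ori(72,30,-8),9)])
```

```text
t 2.65 tip [ 610.2 -280.8  263.2] phi 80.0 th 32.1 F [-0.2  0.  -0.1] j [-0.74  0.56  1.42  0.56  1.34 -0.7 ] open 0.38
[289.42631208 279.81916517] [292.96256397 272.71424774] [310.68470102 237.10753057]
[[20.9, -15.5, -4.6, 0.005, 0.0, -0.002], [20.9, -15.4, -4.5, 0.005, 0.0, -0.002], [20.9, -15.4, -4.5, 0.005, 0.0, -0.002], [21.0, -15.4, -4.4, 0.005, 0.0, -0.002], [21.0, -15.4, -4.3, 0.005, 0.0, -0.002], [21.0, -15.3, -4.3, 0.005, 0.0, -0.002], [21.1, -15.3, -4.2, 0.005, 0.0, -0.002], [21.1, -15.3, -4.1, 0.005, 0.0, -0.002]]
[[21.1, -15.2, -4.1, 0.005, 0.0, -0.002]]
```

View pics/w1.png

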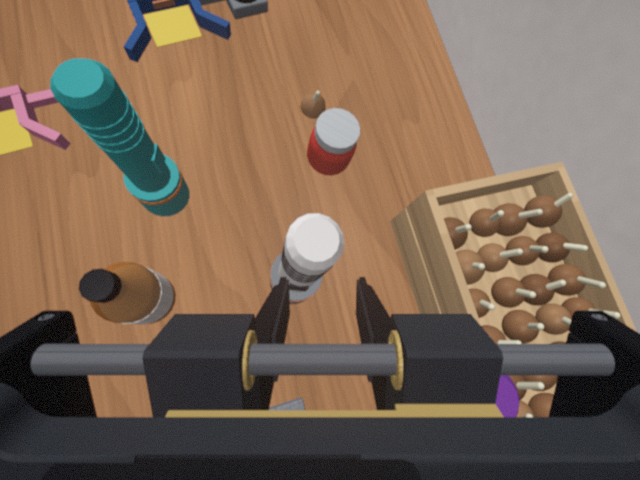

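View pics/s1.png

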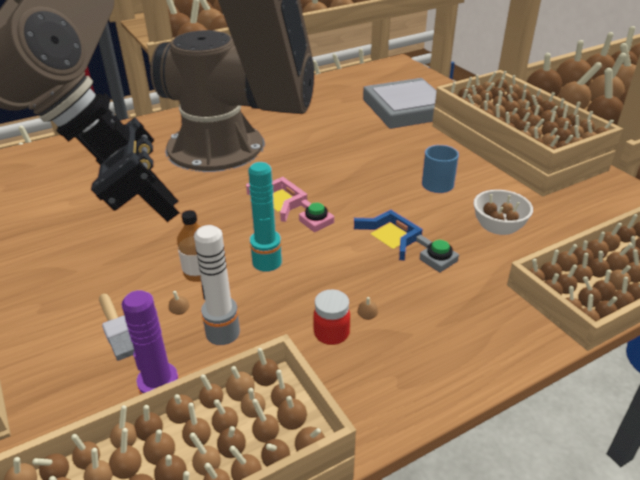

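The wrist view shows the logger's top at (314,243), against (311,237) predicted, so the position estimate holds. The purple tower is well to the right of the gripper. I back off first and then descend.

Run:
```python
from h import *
tipinfo()
plan([((599,-306,258),ori(72,30,-8),2),((599,-306,27),ori(72,30,-8),10)])
```

```text
t 2.75 tip [ 609.1 -282.4  263.4] phi 79.8 th 32.1 F [ 1.  -0.9  0.6] j [-0.75  0.55  1.42  0.56  1.34 -0.7 ] open 0.37
[[-4.5, -11.9, -2.2, 0.023, -0.002, -0.011], [-4.3, -12.0, -1.9, 0.023, -0.002, -0.011], [19.8, -11.4, -3.2, 0.0, 0.0, 0.0], [19.8, -11.4, -3.2, 0.0, 0.0, 0.0], [19.8, -11.4, -3.2, 0.0, 0.0, 0.0], [19.8, -11.4, -3.2, 0.0, 0.0, 0.0], [19.8, -11.4, -3.2, 0.0, 0.0, 0.0], [19.8, -11.4, -3.2, 0.0, 0.0, 0.0]]
[[19.8, -11.4, -3.2, 0.0, 0.0, 0.0], [19.8, -11.4, -3.2, 0.0, 0.0, 0.0], [19.8, -11.4, -3.2, 0.0, 0.0, 0.0], [19.8, -11.4, -3.2, 0.0, 0.0, 0.0]]
```

Call:
{"op": "step_arm", "data": {
  "rows": [
    [-4.5,-11.9,-2.2,0.023,-0.002,-0.011],
    [-4.3,-12.0,-1.9,0.023,-0.002,-0.011],
    [19.8,-11.4,-3.2,0.0,0.0,0.0],
    [19.8,-11.4,-3.2,0.0,0.0,0.0],
    [19.8,-11.4,-3.2,0.0,0.0,0.0],
    [19.8,-11.4,-3.2,0.0,0.0,0.0],
    [19.8,-11.4,-3.2,0.0,0.0,0.0],
    [0,0,0,0.0,0.0,0.0]
  ]
}}

```text
t: 3.75
eef_pos: [586.1, -328.4, 160.8]
tcp_rot: [1.299, 1.037, 1.002]
ft_force: [-0.5, 0.3, 0.2]
opening: 0.381
```

Run:
```python
from h import *
tipinfo()
plan([((599,-306,27),ori(72,30,-8),6)])
```

```text
t 3.75 tip [ 593.  -317.7  139.3] phi 75.4 th 30.6 F [-0.5  0.3  0.2] j [-0.79  0.68  1.53  0.58  1.14 -0.8 ] open 0.38
[[17.2, -7.3, -2.2, -0.003, 0.001, 0.001], [17.2, -7.4, -2.2, -0.003, 0.001, 0.001], [17.2, -7.4, -2.2, -0.003, 0.001, 0.001], [17.2, -7.4, -2.2, -0.003, 0.001, 0.001], [17.2, -7.4, -2.2, -0.003, 0.001, 0.001], [17.2, -7.4, -2.2, -0.003, 0.001, 0.001]]
```

Call:
{"op": "step_arm", "data": {
  "rows": [
    [17.2,-7.4,-2.2,-0.003,0.001,0.001],
    [17.2,-7.4,-2.2,-0.003,0.001,0.001],
    [17.2,-7.4,-2.2,-0.003,0.001,0.001],
    [17.2,-7.4,-2.2,-0.003,0.001,0.001],
    [17.2,-7.4,-2.2,-0.003,0.001,0.001],
    [10,-4,-1,0,0,0],
    [0,0,0,0,0,0]
  ]
}}

```text
t: 4.62
eef_pos: [592.7, -318.3, 50.2]
tcp_rot: [1.292, 1.034, 1.012]
ft_force: [-0.4, 0.1, 0.7]
opening: 0.376
```

Run:
```python
from h import *
tipinfo();T=tcp()
im=env.read_camera("wrist");cv2.imwrite("pics/w2.png",im[:,:,::-1])
im=env.read_camera("scene");cv2.imwrite("pics/s2.png",im[:,:,::-1])
print(proj("wrist",(621,-237,0),T),proj("wrist",(621,-237,60),T),proj("wrist",(621,-237,220),T))
```

```text
t 4.62 tip [ 599.5 -307.5   28.7] phi 76.4 th 30.8 F [-0.4  0.1  0.7] j [-0.78  0.82  1.59  0.65  0.97 -0.94] open 0.38
[314.02599788 189.11498744] [328.00606854 145.11206555] [  780.37123609 -1278.72831562]
```

View pics/w2.png

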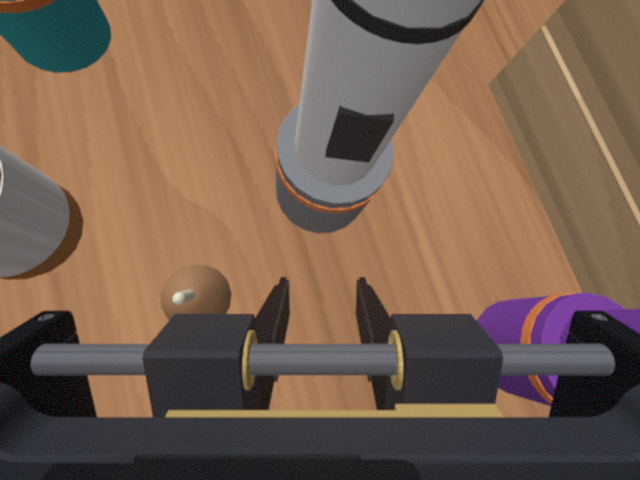

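View pics/s2.png

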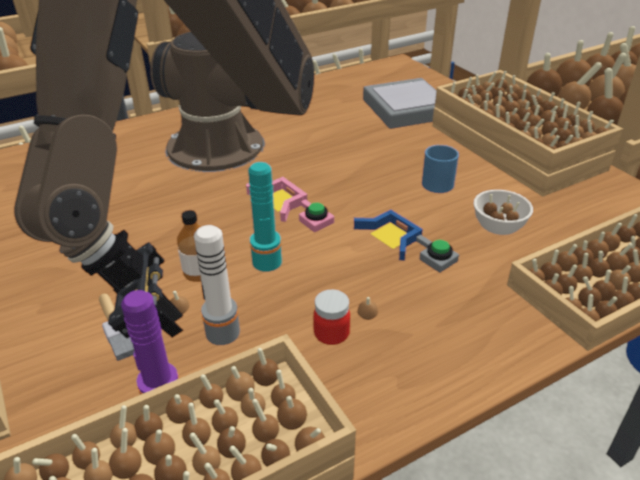

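The foot is centred between the fingers at around (330,190), and the corm at (196,296) and the purple tower are clear. Now the approach and the first push leg.

Run:
```python
from h import *
M=ori(72,30,-8)
plan([((611,-273,27),M,6),((613,-215,27),M,8),((616,-164,27),M,8)])
```

```text
[[3.4, 5.1, -0.1, 0.0, 0.001, 0.001], [3.4, 5.1, -0.1, 0.0, 0.001, 0.001], [3.4, 5.1, -0.1, 0.0, 0.001, 0.001], [3.4, 5.0, -0.1, 0.0, 0.001, 0.001], [3.5, 5.0, -0.1, 0.0, 0.001, 0.001], [3.5, 5.0, -0.1, 0.0, 0.001, 0.001], [3.2, 6.2, -2.0, 0.0, 0.0, 0.0], [3.2, 6.2, -2.0, 0.0, 0.0, 0.0]]
[[3.2, 6.2, -2.0, 0.0, 0.0, 0.0], [3.2, 6.2, -2.0, 0.0, 0.0, 0.0], [3.2, 6.2, -2.0, 0.0, 0.0, 0.0], [3.2, 6.2, -2.0, 0.0, 0.0, 0.0], [3.2, 6.2, -2.0, 0.0, 0.0, 0.0], [3.2, 6.2, -2.0, 0.0, 0.0, 0.0], [2.9, 5.5, -1.6, 0.0, 0.0, 0.0], [2.9, 5.5, -1.6, 0.0, 0.0, 0.0]]
[[2.9, 5.5, -1.6, 0.0, 0.0, 0.0], [2.9, 5.5, -1.6, 0.0, 0.0, 0.0], [2.9, 5.5, -1.6, 0.0, 0.0, 0.0], [2.9, 5.5, -1.6, 0.0, 0.0, 0.0], [2.9, 5.5, -1.6, 0.0, 0.0, 0.0], [2.9, 5.5, -1.6, 0.0, 0.0, 0.0]]
```

Call:
{"op": "step_arm", "data": {
  "rows": [
    [3.4,5.1,-0.1,0,0,0],
    [3.4,5.1,-0.1,0,0,0],
    [3.4,5.1,-0.1,0,0,0],
    [3.4,5.0,-0.1,0,0,0],
    [3.5,5.0,-0.1,0,0,0],
    [2.5,4.0,-0.1,0,0,0],
    [2.2,4.2,-1.0,0,0,0],
    [2.2,4.2,-1.0,0,0,0]
  ]
}}

```text
t: 5.72
eef_pos: [606.3, -273.5, 50.7]
tcp_rot: [1.281, 1.035, 1.002]
ft_force: [0.1, -1.8, -0.3]
opening: 0.378
```

Run:
```python
from h import *
tipinfo();T=tcp()
im=env.read_camera("wrist");cv2.imwrite("pics/w3.png",im[:,:,::-1])
M=ori(72,30,-8)
plan([((616,-164,27),M,14)])
```

```text
t 5.72 tip [ 613.2 -262.7   29.2] phi 76.5 th 30.7 F [ 0.1 -1.8 -0.3] j [-0.71  0.8   1.63  0.69  0.92 -0.92] open 0.38
[[3.2, 5.9, -2.0, 0.0, 0.001, 0.0], [3.2, 5.9, -2.0, 0.0, 0.001, 0.0], [3.2, 5.9, -2.0, 0.0, 0.001, 0.0], [3.2, 5.9, -2.0, 0.0, 0.001, 0.0], [3.2, 5.9, -2.0, 0.0, 0.001, 0.0], [3.2, 5.9, -2.0, 0.0, 0.001, 0.0], [3.2, 5.9, -2.0, 0.0, 0.001, 0.0], [3.2, 5.9, -2.0, 0.0, 0.001, 0.0]]
[[3.2, 5.9, -2.0, 0.0, 0.001, 0.0], [3.2, 5.9, -2.0, 0.0, 0.001, 0.0], [3.2, 5.9, -2.0, 0.0, 0.001, 0.0], [3.2, 5.9, -2.0, 0.0, 0.001, 0.0], [3.3, 5.9, -2.0, 0.0, 0.001, 0.0], [3.3, 5.9, -2.0, 0.0, 0.001, 0.0]]
```

View pics/w3.png

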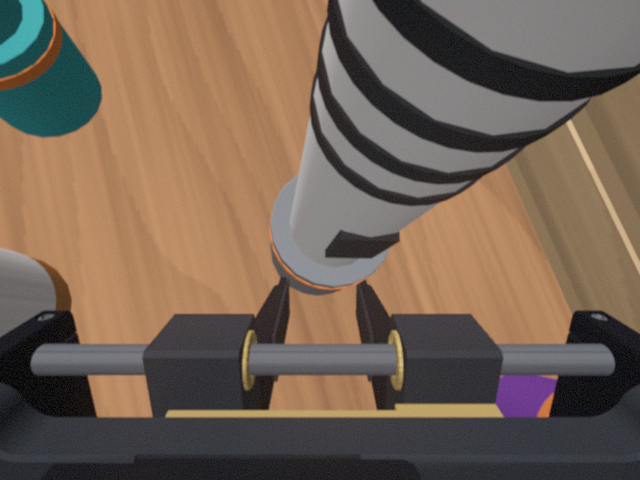

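Contact has just been made (about 1.8 N) with the foot cradled between the tips, and the column is clear of the camera. I push on.

Call:
{"op": "step_arm", "data": {
  "rows": [
    [3.1,5.5,-1.9,0,0,0],
    [3.1,5.5,-1.9,0,0,0],
    [3.2,5.9,-2.0,0,0,0],
    [3.3,5.9,-2.0,0,0,0],
    [3.3,5.9,-2.0,0,0,0],
    [3.2,5.9,-2.0,0,0,0],
    [2.2,4.0,-1.5,0,0,0],
    [1.2,2.0,-1,0,0,0]
  ]
}}

```text
t: 6.78
eef_pos: [607.8, -221.6, 49.7]
tcp_rot: [1.278, 1.035, 0.999]
ft_force: [0.3, -3.2, 2.3]
opening: 0.38
```

Run:
```python
from h import *
tipinfo();T=tcp()
im=env.read_camera("wrist");cv2.imwrite("pics/w4.png",im[:,:,::-1])
im=env.read_camera("scene");cv2.imwrite("pics/s4.png",im[:,:,::-1])
M=ori(72,30,-8)
plan([((616,-164,27),M,8)])
```

```text
t 6.78 tip [ 614.7 -210.9   28.2] phi 76.6 th 30.7 F [ 0.3 -3.2  2.3] j [-0.65  0.78  1.71  0.74  0.85 -0.93] open 0.38
[[2.7, 4.9, -1.6, 0.0, 0.001, 0.001], [2.7, 4.9, -1.6, 0.0, 0.001, 0.001], [2.7, 4.9, -1.6, 0.0, 0.001, 0.001], [2.7, 4.9, -1.6, 0.0, 0.001, 0.001], [2.7, 4.9, -1.6, 0.0, 0.001, 0.001], [2.7, 4.9, -1.6, 0.0, 0.001, 0.001], [2.7, 4.9, -1.6, 0.0, 0.001, 0.001], [2.7, 4.9, -1.6, 0.0, 0.001, 0.001]]
```

View pics/w4.png

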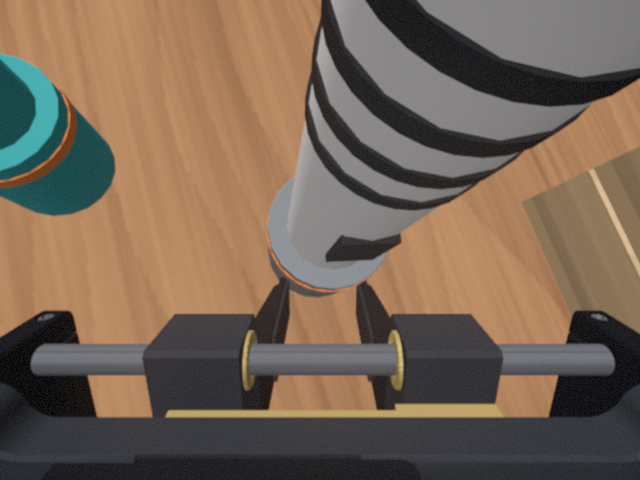

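View pics/s4.png

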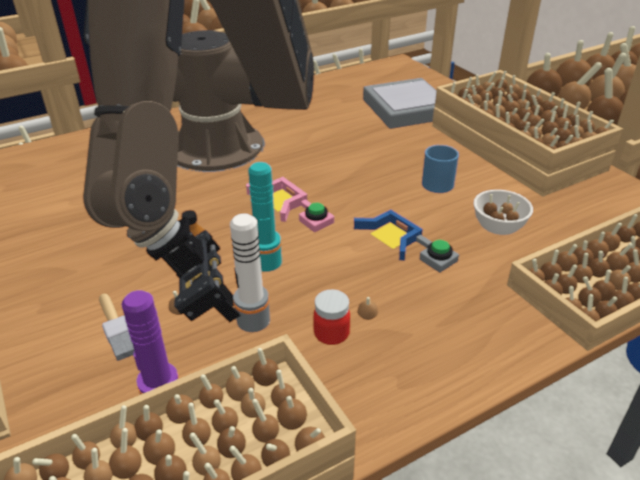

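The logger slides upright in the cradle, and the scene view shows everything else in place. I continue and yaw the tool gradually about the logger's axis toward the dock direction.

```bash
cat >> h.py <<'E'
def tipfor(L,phi,d=37,z=27.5):
    a=np.radians(phi);return (L[0]-d*np.cos(a),L[1]-d*np.sin(a),z)
E
python3 - <<'E'
from h import *
w=[((627,-145),72,4),((627,-115),84,4),((625,-85),96,4),((621,-55),103,4)]
plan([(tipfor(L,p),ori(p,30,-8),n) for L,p,n in w])
E
```

```text
[[3.5, 6.4, -2.1, 0.0, 0.002, 0.002], [3.5, 6.4, -2.1, 0.0, 0.002, 0.002], [3.5, 6.4, -2.1, 0.0, 0.002, 0.002], [3.5, 6.4, -2.1, 0.0, 0.002, 0.002], [3.6, 6.2, 0.3, -0.045, 0.026, 0.007], [3.7, 6.2, 0.6, -0.045, 0.026, 0.007], [3.7, 6.2, 1.0, -0.045, 0.026, 0.007], [3.8, 6.1, 1.4, -0.045, 0.026, 0.007]]
[[3.9, 6.4, 1.3, -0.045, 0.026, 0.007], [3.9, 6.3, 1.7, -0.045, 0.026, 0.007], [3.9, 6.2, 2.1, -0.045, 0.026, 0.007], [3.9, 6.1, 2.5, -0.045, 0.026, 0.007], [3.9, 6.4, 1.3, -0.026, 0.015, 0.004], [3.9, 6.4, 1.5, -0.026, 0.015, 0.004], [4.0, 6.4, 1.7, -0.026, 0.015, 0.004], [4.0, 6.3, 2.0, -0.026, 0.015, 0.004]]
```

Call:
{"op": "step_arm", "data": {
  "rows": [
    [2.5,5,-1.6,0,0,0],
    [3.5,6.4,-2.1,0,0,0],
    [3.5,6.4,-2.1,0,0,0],
    [3.5,6.4,-2.1,0,0,0],
    [3.6,6.2,0.3,-0.045,0.026,0.007],
    [3.7,6.2,0.6,-0.045,0.026,0.007],
    [3,5,1.0,-0.045,0.026,0.007],
    [2,4,0.8,-0.03,0.015,0.004]
  ]
}}

```text
t: 7.88
eef_pos: [617.9, -166.3, 49.1]
tcp_rot: [1.277, 1.038, 1.203]
ft_force: [-0.3, -1.6, 0.5]
opening: 0.378
```

Run:
```python
from h import *
tipinfo();T=tcp()
im=env.read_camera("wrist");cv2.imwrite("pics/w5.png",im[:,:,::-1])
im=env.read_camera("top");cv2.imwrite("pics/t5.png",im[:,:,::-1])
w=[((625,-85),96,4),((621,-55),103,4)]
plan([(tipfor(L,p),ori(p,30,-8),n) for L,p,n in w])
```

```text
t 7.88 tip [ 622.5 -154.4   27.5] phi 88.3 th 30.5 F [-0.3 -1.6  0.5] j [-0.56  0.79  1.69  0.68  0.91 -0.99] open 0.38
[[4.1, 6.9, 1.4, -0.046, 0.028, 0.01], [4.2, 6.8, 1.8, -0.046, 0.028, 0.01], [4.2, 6.7, 2.3, -0.046, 0.028, 0.01], [4.2, 6.6, 2.7, -0.046, 0.028, 0.01], [3.9, 6.4, 1.3, -0.026, 0.015, 0.004], [3.9, 6.4, 1.5, -0.026, 0.015, 0.004], [4.0, 6.4, 1.7, -0.026, 0.015, 0.004], [4.0, 6.3, 2.0, -0.026, 0.015, 0.004]]
```

View pics/w5.png

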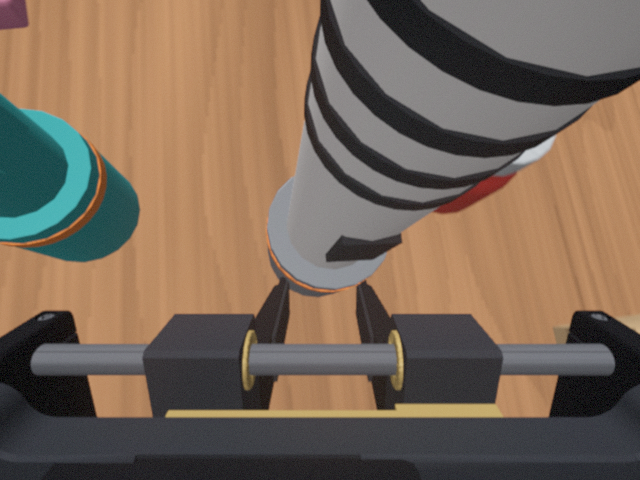

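View pics/t5.png

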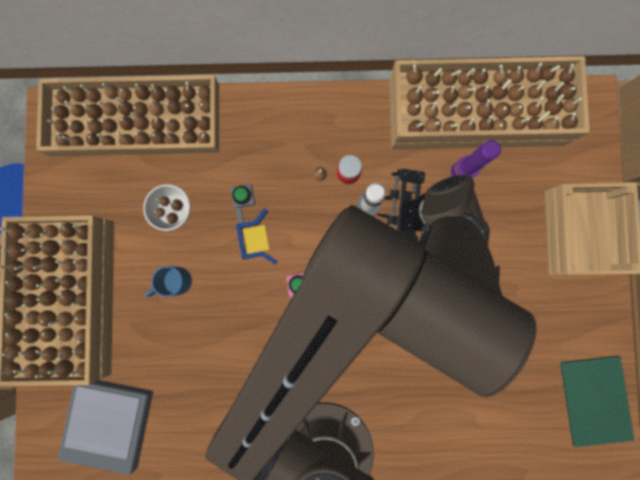

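The logger's top is now at (375,193) in the top view, upright and still cradled. The purple tower has not moved. I check the position and continue.

Run:
```python
from h import *
print(plane("top",(375,193),220)[:2])
```

```text
[ 621.14323059 -119.77600089]
```

Call:
{"op": "step_arm", "data": {
  "rows": [
    [3,5.5,1.2,-0.04,0.025,0.01],
    [4.2,6.8,1.8,-0.046,0.028,0.01],
    [4.2,6.7,2.3,-0.046,0.028,0.01],
    [4.2,6.6,2.7,-0.046,0.028,0.01],
    [3.9,6.4,1.3,-0.026,0.015,0.004],
    [3.9,6.4,1.5,-0.026,0.015,0.004],
    [3.0,5.4,1.7,-0.026,0.015,0.004],
    [2.0,3.3,1.0,-0.01,0.006,0.002]
  ]
}}

```text
t: 8.98
eef_pos: [628.6, -106.6, 49.3]
tcp_rot: [1.298, 1.03, 1.557]
ft_force: [0.7, -1.3, 0.7]
opening: 0.378
```

Run:
```python
from h import *
tipinfo();T=tcp()
im=env.read_camera("wrist");cv2.imwrite("pics/w6.png",im[:,:,::-1])
im=env.read_camera("scene");cv2.imwrite("pics/s6.png",im[:,:,::-1])
w=[((600,0),103,7),((572,70),101,9)]
plan([(tipfor(L,p),ori(p,30,-8),n) for L,p,n in w])
```

```text
t 8.97 tip [628.7 -93.7  27.8] phi 107.3 th 31.0 F [ 0.7 -1.3  0.7] j [-0.46  0.82  1.61  0.57  1.05 -1.09] open 0.38
[[4.3, 7.5, -1.0, -0.001, 0.0, 0.0], [4.3, 7.5, -1.0, -0.001, 0.0, 0.0], [4.3, 7.5, -1.0, -0.001, 0.0, 0.0], [4.3, 7.5, -1.0, -0.001, 0.0, 0.0], [4.3, 7.5, -1.0, -0.001, 0.0, 0.0], [4.3, 7.5, -1.0, -0.001, 0.0, 0.0], [4.3, 7.6, -1.0, -0.001, 0.0, 0.0], [4.0, 7.3, -1.5, 0.003, -0.002, -0.001]]
[[4.0, 7.3, -1.5, 0.003, -0.002, -0.001], [4.0, 7.3, -1.5, 0.003, -0.002, -0.001], [3.9, 7.3, -1.6, 0.003, -0.002, -0.001], [3.9, 7.3, -1.6, 0.003, -0.002, -0.001], [3.9, 7.3, -1.6, 0.003, -0.002, -0.001], [3.9, 7.3, -1.6, 0.003, -0.002, -0.001], [3.9, 7.3, -1.7, 0.003, -0.002, -0.001], [3.9, 7.3, -1.7, 0.003, -0.002, -0.001]]
```

View pics/w6.png

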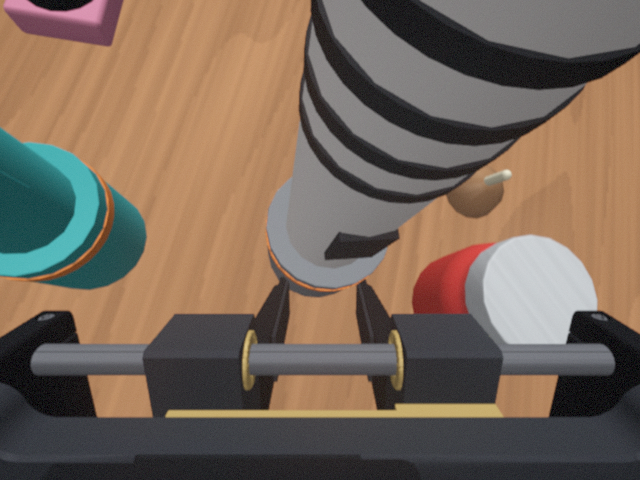

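View pics/s6.png

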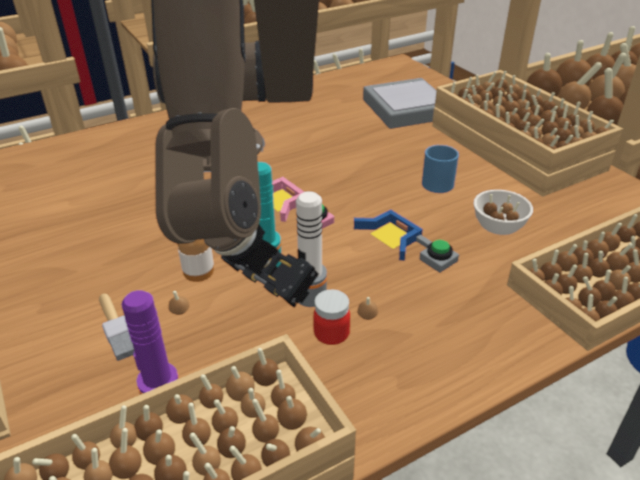

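The wrist view shows the jar on the right at (530,280) and the turquoise tower on the left at (80,220). Both stand clear of the fingers. I keep the path a little toward +x until past the turquoise tower.

Run:
```python
from h import *
w=[((614,0),102,7),((600,40),104,5),((566,95),106,8)]
plan([(tipfor(L,p),ori(p,30,-8),n) for L,p,n in w])
```

```text
[[4.3, 7.0, 0.8, 0.001, -0.001, 0.0], [4.3, 7.0, 0.8, 0.001, -0.001, 0.0], [4.3, 7.1, 0.8, 0.001, -0.001, 0.0], [4.3, 7.1, 0.7, 0.001, -0.001, 0.0], [4.3, 7.1, 0.7, 0.001, -0.001, 0.0], [4.3, 7.1, 0.7, 0.001, -0.001, 0.0], [4.3, 7.1, 0.7, 0.001, -0.001, 0.0], [4.1, 7.3, -0.7, -0.006, 0.003, 0.001]]
[[4.1, 7.3, -0.7, -0.006, 0.003, 0.001], [4.1, 7.3, -0.6, -0.006, 0.003, 0.001], [4.1, 7.3, -0.5, -0.006, 0.003, 0.001], [4.1, 7.3, -0.5, -0.006, 0.003, 0.001], [3.6, 6.8, -2.2, -0.004, 0.002, 0.001], [3.6, 6.8, -2.2, -0.004, 0.002, 0.001], [3.6, 6.8, -2.2, -0.004, 0.002, 0.001], [3.6, 6.8, -2.1, -0.004, 0.002, 0.001]]
[[3.6, 6.8, -2.1, -0.004, 0.002, 0.001], [3.6, 6.8, -2.1, -0.004, 0.002, 0.001], [3.6, 6.9, -2.0, -0.004, 0.002, 0.001], [3.6, 6.9, -2.0, -0.004, 0.002, 0.001]]
```

Call:
{"op": "step_arm", "data": {
  "rows": [
    [3.3,5.5,0.6,0,0,0],
    [4.3,7.0,0.8,0,0,0],
    [4.3,7.1,0.8,0,0,0],
    [4.3,7.1,0.7,0,0,0],
    [4.3,7.1,0.7,0,0,0],
    [4.3,7.1,0.7,0,0,0],
    [4.3,7.1,0.7,0,0,0],
    [3,5,0,0,0,0]
  ]
}}

```text
t: 10.07
eef_pos: [619.4, -41.3, 49.1]
tcp_rot: [1.297, 1.03, 1.554]
ft_force: [0.3, -1.9, 0.5]
opening: 0.379
```

Run:
```python
from h import *
tipinfo();T=tcp()
im=env.read_camera("wrist");cv2.imwrite("pics/w7.png",im[:,:,::-1])
im=env.read_camera("top");cv2.imwrite("pics/t7.png",im[:,:,::-1])
w=[((600,40),104,4),((566,95),106,8)]
plan([(tipfor(L,p),ori(p,30,-8),n) for L,p,n in w])
```

```text
t 10.07 tip [619.6 -28.4  27.7] phi 107.2 th 31.0 F [ 0.3 -1.9  0.5] j [-0.37  0.79  1.69  0.63  0.97 -1.07] open 0.38
[[4.2, 7.3, -0.7, -0.005, 0.003, 0.0], [4.2, 7.3, -0.7, -0.005, 0.003, 0.0], [4.2, 7.3, -0.6, -0.005, 0.003, 0.0], [4.2, 7.3, -0.6, -0.005, 0.003, 0.0], [3.6, 6.8, -2.2, -0.004, 0.002, 0.001], [3.6, 6.8, -2.2, -0.004, 0.002, 0.001], [3.6, 6.8, -2.2, -0.004, 0.002, 0.001], [3.6, 6.8, -2.1, -0.004, 0.002, 0.001]]
[[3.6, 6.8, -2.1, -0.004, 0.002, 0.001], [3.6, 6.8, -2.1, -0.004, 0.002, 0.001], [3.6, 6.9, -2.0, -0.004, 0.002, 0.001], [3.6, 6.9, -2.0, -0.004, 0.002, 0.001]]
```

View pics/w7.png

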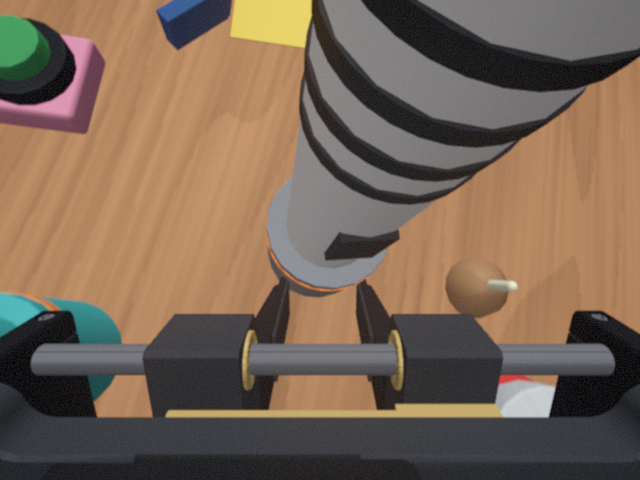

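View pics/t7.png

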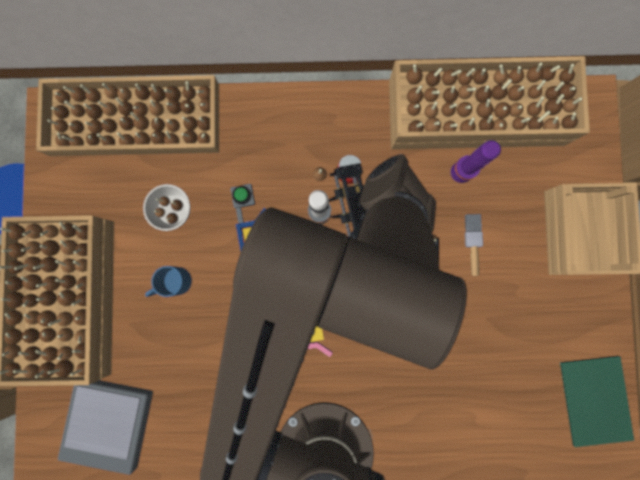

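The logger's top is at (318,202) in the top view and upright. The jar lid is still at (349,160) and nothing has been disturbed. I continue toward the mouth.

Call:
{"op": "step_arm", "data": {
  "rows": [
    [3.2,5.5,-0.5,0,0,0],
    [4.2,7.3,-0.7,-0.005,0.003,0.0],
    [4.2,7.3,-0.6,-0.005,0.003,0.0],
    [4.2,7.3,-0.6,-0.005,0.003,0.0],
    [3.6,6.8,-2.2,-0.004,0.002,0.001],
    [3.6,6.8,-2.2,-0.004,0.002,0.001],
    [3.6,6.8,-2.2,-0.004,0.002,0.001],
    [2.6,4.8,-1.5,-0.004,0.002,0.001]
  ]
}}

```text
t: 11.18
eef_pos: [593.8, 18.2, 48.9]
tcp_rot: [1.293, 1.03, 1.589]
ft_force: [1.7, -1.0, 0.6]
opening: 0.381
```

Run:
```python
from h import *
tipinfo();T=tcp()
im=env.read_camera("wrist");cv2.imwrite("pics/w8.png",im[:,:,::-1])
im=env.read_camera("scene");cv2.imwrite("pics/s8.png",im[:,:,::-1])
w=[((566,95),105,6),((557,118),102,3)]
plan([(tipfor(L,p),ori(p,30,-8),n) for L,p,n in w])
```

```text
t 11.18 tip [593.6  31.1  27.4] phi 109.4 th 31.0 F [ 1.7 -1.   0.6] j [-0.29  0.76  1.78  0.67  0.91 -1.09] open 0.38
[[2.4, 4.7, -1.6, 0.0, 0.001, 0.0], [2.4, 4.7, -1.6, 0.0, 0.001, 0.0], [2.4, 4.7, -1.6, 0.0, 0.001, 0.0], [2.4, 4.7, -1.6, 0.0, 0.001, 0.0], [2.4, 4.7, -1.6, 0.0, 0.001, 0.0], [2.4, 4.7, -1.6, 0.0, 0.001, 0.0], [3.9, 7.3, -1.8, 0.015, -0.009, -0.002], [3.9, 7.3, -1.9, 0.015, -0.009, -0.002]]
[[3.8, 7.2, -2.0, 0.015, -0.009, -0.002]]
```

View pics/w8.png

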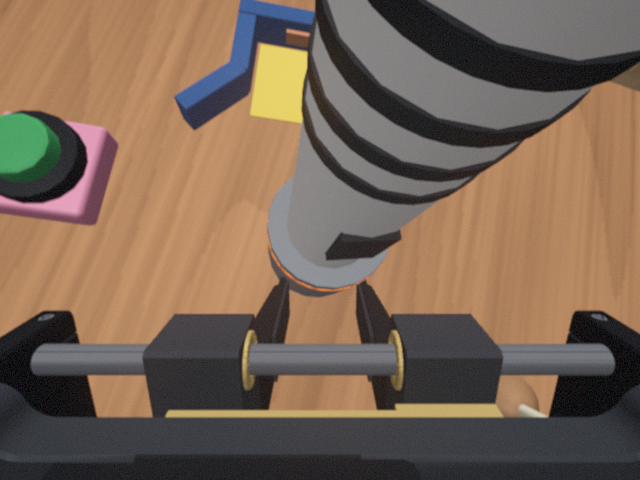

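View pics/s8.png

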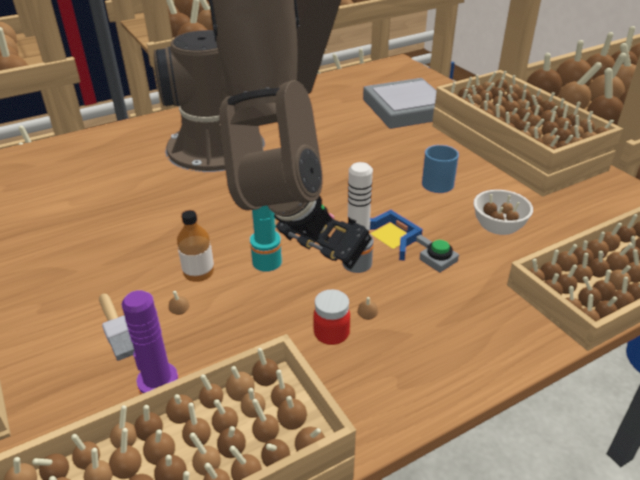

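Still upright and well placed, with the bay ahead at (280,80) in the wrist view. I now measure the logger from its foot rim and the yellow patch from this same view, so that both share one frame.

Run:
```python
from h import *
T=tcp()
for uv in [(267,240),(390,240),(328,291)]: print("rim",uv,plane("wrist",uv,60,T)[:2].round(1))
# left front patch corner, left-wing tip top, left fence corner
print("patch front-left",plane("wrist",(250,115),1,T)[:2].round(1),"patch back-left",plane("wrist",(262,43),1,T)[:2].round(1),"wing tip",plane("wrist",(178,98),24,T)[:2].round(1))
xd=np.array([-np.sin(.165),np.cos(.165)]);yd=np.array([-xd[1],xd[0]]);S=np.array([546,173.])
for a in [(-30,34),(30,34),(-45,65)]: print(a,S+a[0]*xd+a[1]*yd)
im=cv2.imread("pics/w8.png");cv2.imwrite("pics/w8z.png",cv2.resize(im[0:320,150:430],None,fx=1.8,fy=1.8))
```

```text
rim (267, 240) [558.6  46.1]
rim (390, 240) [614.4  62.9]
rim (328, 291) [591.5  31.3]
patch front-left [517.4 139.7] patch back-left [508.  198.2] wing tip [480.3 122.4]
(-30, 34) [517.38934585 137.82287009]
(30, 34) [507.53420599 197.00797141]
(-45, 65) [489.2741618 117.9347725]
```

View pics/w8z.png

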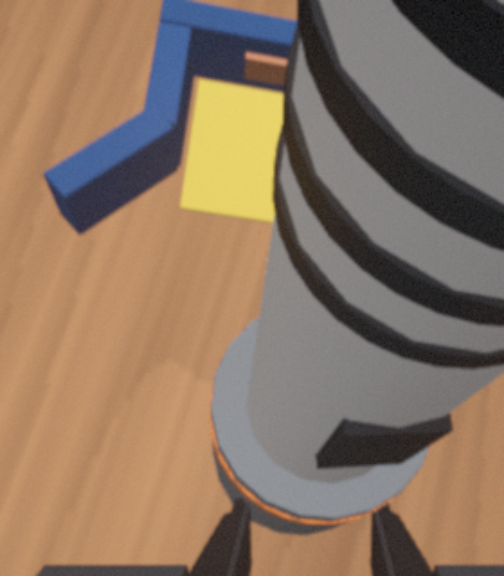

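The wrist view confirms the dock model: patch corners agree within 2 mm. The logger is at ≈ (585,61), so the tip-to-axis distance is about 32 mm rather than 37.

Run:
```python
from h import *
w=[((569,92),105,5),((558,117),101,4),((549,155),99.5,5)]
plan([(tipfor(L,p,32,27),ori(p,30,-8),n) for L,p,n in w])
```

```text
[[3.2, 5.8, -1.6, -0.001, 0.001, 0.0], [3.2, 5.8, -1.6, -0.001, 0.001, 0.0], [3.2, 5.8, -1.6, -0.001, 0.001, 0.0], [3.2, 5.8, -1.6, -0.001, 0.001, 0.0], [3.2, 5.8, -1.6, -0.001, 0.001, 0.0], [3.2, 6.0, -1.8, 0.015, -0.009, -0.002], [3.2, 6.0, -1.9, 0.015, -0.009, -0.002], [3.1, 6.0, -2.0, 0.015, -0.009, -0.002]]
[[3.1, 6.0, -2.1, 0.015, -0.009, -0.002], [3.8, 6.8, -0.5, 0.004, -0.003, -0.001], [3.8, 6.8, -0.6, 0.004, -0.003, -0.001], [3.8, 6.8, -0.6, 0.004, -0.003, -0.001], [3.8, 6.8, -0.7, 0.004, -0.003, -0.001], [3.8, 6.8, -0.7, 0.004, -0.003, -0.001]]
```

Call:
{"op": "step_arm", "data": {
  "rows": [
    [3.2,5.8,-1.6,0,0,0],
    [3.2,5.8,-1.6,0,0,0],
    [3.2,5.8,-1.6,0,0,0],
    [3.2,5.8,-1.6,0,0,0],
    [3.2,5.8,-1.6,0,0,0],
    [3.2,6.0,-1.8,0.015,-0.009,-0.002],
    [3.2,6.0,-1.9,0.015,-0.009,-0.002],
    [2.4,4.5,-1.5,0.015,-0.009,-0.002]
  ]
}}

```text
t: 12.28
eef_pos: [566.5, 67.9, 48.3]
tcp_rot: [1.292, 1.029, 1.531]
ft_force: [-0.1, -1.3, 1.4]
opening: 0.378
```

Run:
```python
from h import *
tipinfo();T=tcp()
im=env.read_camera("wrist");cv2.imwrite("pics/w9.png",im[:,:,::-1])
for uv in [(267,240),(390,240),(328,291)]: print("rim",uv,plane("wrist",uv,60,T)[:2].round(1))
w=[((549,155),99.5,6)]
plan([(tipfor(L,p,32,27),ori(p,30,-8),n) for L,p,n in w])
```

```text
t 12.28 tip [567.1  80.8  26.8] phi 106.2 th 31.1 F [-0.1 -1.3  1.4] j [-0.22  0.73  1.88  0.78  0.81 -1.09] open 0.38
rim (267, 240) [533.1  97.5]
rim (390, 240) [589.7 111. ]
rim (328, 291) [565.   80.8]
[[3.6, 6.4, -0.7, 0.005, -0.002, -0.001], [3.5, 6.4, -0.7, 0.005, -0.002, -0.001], [3.5, 6.4, -0.7, 0.005, -0.002, -0.001], [3.5, 6.4, -0.8, 0.005, -0.002, -0.001], [3.5, 6.4, -0.8, 0.005, -0.002, -0.001], [3.5, 6.4, -0.9, 0.005, -0.002, -0.001]]
```

View pics/w9.png

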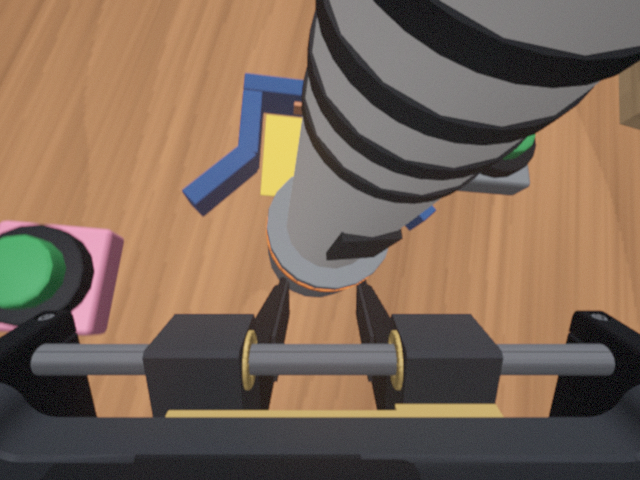

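The logger at ≈ (561,107) is entering the mouth, between wing tips at (190,200) and (425,215). I continue along the dock axis.

Call:
{"op": "step_arm", "data": {
  "rows": [
    [2.8,5.2,-0.9,0.005,-0.002,-0.001],
    [3.5,6.4,-1,0.005,-0.002,-0.001],
    [3.5,6.4,-1,0.005,-0.002,-0.001],
    [3.5,6.4,-0.8,0.005,-0.002,-0.001],
    [3.5,6.4,-0.8,0.005,-0.002,-0.001],
    [2,4,-0.5,0,0,0],
    [0,0,0,0,0,0]
  ]
}}

```text
t: 13.2
eef_pos: [552.4, 109.4, 48.5]
tcp_rot: [1.302, 1.031, 1.511]
ft_force: [-0.1, -1.2, -0.2]
opening: 0.377
```

Run:
```python
from h import *
tipinfo();T=tcp()
im=env.read_camera("wrist");cv2.imwrite("pics/w10.png",im[:,:,::-1])
im=env.read_camera("scene");cv2.imwrite("pics/s10.png",im[:,:,::-1])
for uv in [(267,240),(390,240),(328,291)]: print("rim",uv,plane("wrist",uv,60,T)[:2].round(1))
w=[((546,173.5),99.5,6)]
plan([(tipfor(L,p,32,27),ori(p,30,-8),n) for L,p,n in w])
```

```text
t 13.2 tip [553.1 122.3  27. ] phi 104.4 th 30.9 F [-0.1 -1.2 -0.2] j [-0.15  0.71  1.93  0.85  0.75 -1.07] open 0.38
rim (267, 240) [519.8 140. ]
rim (390, 240) [576.8 151.8]
rim (328, 291) [551.3 122.4]
[[1.7, 2.9, 0.2, 0.001, -0.001, 0.0], [1.7, 2.9, 0.2, 0.001, -0.001, 0.0], [1.7, 2.9, 0.2, 0.001, -0.001, 0.0], [1.7, 2.9, 0.2, 0.001, -0.001, 0.0], [1.7, 2.9, 0.2, 0.001, -0.001, 0.0], [1.7, 2.9, 0.2, 0.001, -0.001, 0.0]]
```

View pics/w10.png

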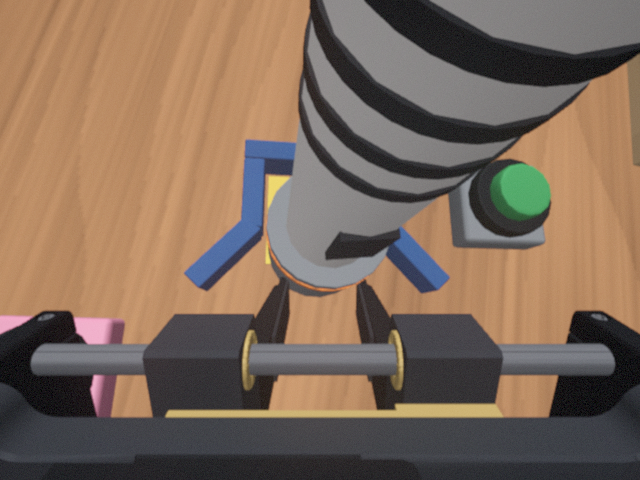

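View pics/s10.png

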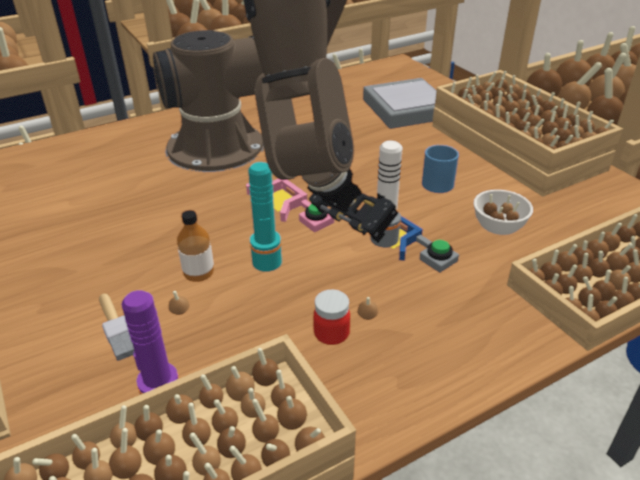

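The logger is inside the wings at ≈ (548,150), about 23 mm short, so I slow down for the last part.

Call:
{"op": "step_arm", "data": {
  "rows": [
    [1.7,3.0,-0.1,0,0,0],
    [1.7,3.0,-0.1,0,0,0],
    [1.7,3.0,-0.1,0,0,0],
    [1.7,3.0,-0.1,0,0,0],
    [1.7,3.0,-0.1,0,0,0],
    [0,0,0,0,0,0]
  ]
}}

```text
t: 14.05
eef_pos: [549.0, 126.8, 48.5]
tcp_rot: [1.302, 1.031, 1.51]
ft_force: [-0.0, -0.4, 0.8]
opening: 0.378
```

Run:
```python
from h import *
tipinfo()
```

```text
t 14.05 tip [549.8 139.6  27. ] phi 104.3 th 30.9 F [-0.  -0.4  0.8] j [-0.12  0.71  1.94  0.87  0.74 -1.06] open 0.38
```

Call:
{"op": "step_arm", "data": {
  "rows": [
    [1.2,2.0,0,0,0,0],
    [0,0,0,0,0,0]
  ]
}}

```text
t: 14.3
eef_pos: [548.7, 129.1, 48.4]
tcp_rot: [1.302, 1.031, 1.509]
ft_force: [0.6, -1.1, 0.3]
opening: 0.381
```

Run:
```python
from h import *
tipinfo();T=tcp()
im=env.read_camera("wrist");cv2.imwrite("pics/w11.png",im[:,:,::-1])
```

```text
t 14.3 tip [549.5 141.9  27. ] phi 104.3 th 30.9 F [ 0.6 -1.1  0.3] j [-0.12  0.71  1.94  0.87  0.73 -1.06] open 0.38
```

View pics/w11.png

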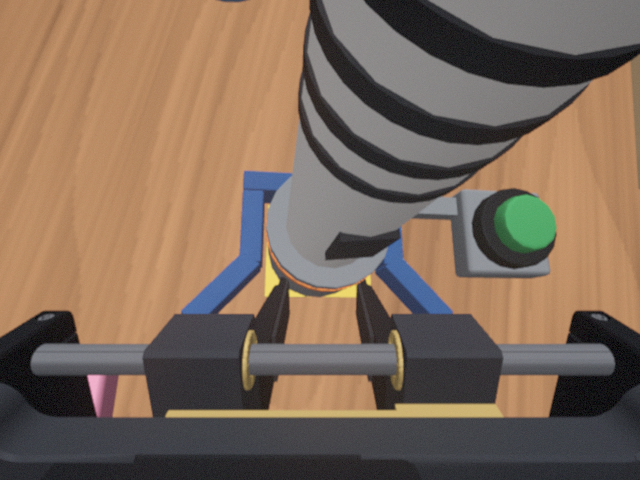

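The foot is nearly home. I creep forward until the force rises at the fence.

Call:
{"op": "step_arm", "data": {
  "rows": [
    [0.9,1.6,0,0,0,0],
    [0,0,0,0,0,0]
  ]
}}

```text
t: 14.6
eef_pos: [549.0, 129.7, 48.4]
tcp_rot: [1.298, 1.033, 1.505]
ft_force: [-0.5, -4.9, 1.0]
opening: 0.38
```

Call:
{"op": "step_arm", "data": {
  "rows": [
    [0.9,1.6,0,0,0,0],
    [0,0,0,0,0,0]
  ]
}}

```text
t: 14.85
eef_pos: [549.2, 129.9, 48.4]
tcp_rot: [1.294, 1.036, 1.501]
ft_force: [-2.4, -4.0, 1.8]
opening: 0.379
```

Call:
{"op": "step_arm", "data": {
  "rows": [
    [0.6,1.0,0,0,0,0],
    [0,0,0,0,0,0]
  ]
}}

```text
t: 15.1
eef_pos: [549.2, 129.8, 48.5]
tcp_rot: [1.291, 1.037, 1.499]
ft_force: [-1.3, -3.8, 1.5]
opening: 0.379
```

The advance has stopped at about 5 N. Before retreating I check that the logger is at the back fence.

Run:
```python
from h import *
tipinfo();T=tcp()
im=env.read_camera("wrist")[:,:,::-1];sc=env.read_camera("scene")[:,:,::-1]
a=cv2.resize(im[150:330,220:460],None,fx=1.66,fy=1.66,interpolation=cv2.INTER_CUBIC);b=cv2.resize(sc[130:270,320:480],None,fx=2.3,fy=2.3,interpolation=cv2.INTER_CUBIC)
h=min(a.shape[0],b.shape[0]);cv2.imwrite("pics/c12.png",np.hstack([a[:h],b[:h]]))
plan([((552,90,28),ori(99.5,30,-8),5),((557,60,200),ori(99.5,25,0),10)])
```

```text
t 15.1 tip [550.1 142.5  26.9] phi 104.3 th 30.6 F [-1.3 -3.8  1.5] j [-0.11  0.7   1.95  0.87  0.72 -1.06] open 0.38
[[-5.5, -8.9, -1.4, 0.001, 0.0, 0.001], [-5.5, -8.9, -1.4, 0.001, 0.0, 0.001], [-5.5, -8.9, -1.4, 0.001, 0.0, 0.001], [-5.5, -8.9, -1.3, 0.001, 0.0, 0.001], [-5.6, -8.9, -1.3, 0.001, 0.0, 0.001], [-16.3, 6.1, 2.7, 0.006, 0.012, -0.009], [-16.3, 6.0, 2.5, 0.006, 0.012, -0.009], [-16.4, 5.8, 2.2, 0.006, 0.012, -0.009]]
[[-16.5, 5.7, 2.0, 0.006, 0.012, -0.009], [-16.6, 5.6, 1.7, 0.006, 0.012, -0.009], [-16.6, 5.4, 1.5, 0.006, 0.012, -0.009], [-16.7, 5.3, 1.3, 0.006, 0.012, -0.009], [-16.7, 5.2, 1.0, 0.006, 0.012, -0.009], [-16.8, 5.0, 0.8, 0.006, 0.012, -0.009], [-16.8, 4.9, 0.5, 0.006, 0.012, -0.009]]
```

View pics/c12.png

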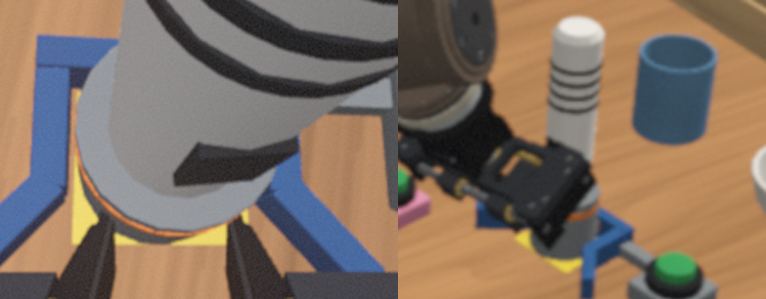

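The foot is upright between the side fences, but the back gap is hidden from here. I retreat straight back and check.

Call:
{"op": "step_arm", "data": {
  "rows": [
    [-3,-5,-0.5,0,0,0],
    [-5.5,-8.9,-1.4,0,0,0],
    [-5.5,-8.9,-1.4,0,0,0],
    [-5.5,-8.9,-1.3,0,0,0],
    [-5.6,-8.9,-1.3,0,0,0],
    [-3,-5,-1,0,0,0],
    [0,0,0,0,0,0]
  ]
}}

```text
t: 16.08
eef_pos: [551.3, 72.1, 49.3]
tcp_rot: [1.293, 1.036, 1.5]
ft_force: [0.2, -0.4, 0.7]
opening: 0.376
```

Run:
```python
from h import *
tipinfo();T=tcp()
im=env.read_camera("wrist")[:,:,::-1];sc=env.read_camera("scene")[:,:,::-1]
cv2.imwrite("pics/w13.png",im);cv2.imwrite("pics/s13.png",sc)
cv2.imwrite("pics/s13z.png",cv2.resize(sc[120:280,320:480],None,fx=3.5,fy=3.5,interpolation=cv2.INTER_CUBIC))
for p in [(546,173,60),(546,173,220),(546,173,0)]: print(proj("scene",p),proj("wrist",p,T))
```

```text
t 16.07 tip [552.2  84.8  27.8] phi 104.2 th 30.6 F [ 0.2 -0.4  0.7] j [-0.22  0.71  1.93  0.81  0.77 -1.1 ] open 0.38
[393.36978941 212.18057488] [347.59946606 120.13265139]
[399.08208617 142.14337036] [  861.44589469 -1250.9477261 ]
[391.45423531 235.66675912] [329.1055426  169.47940977]
```

View pics/w13.png

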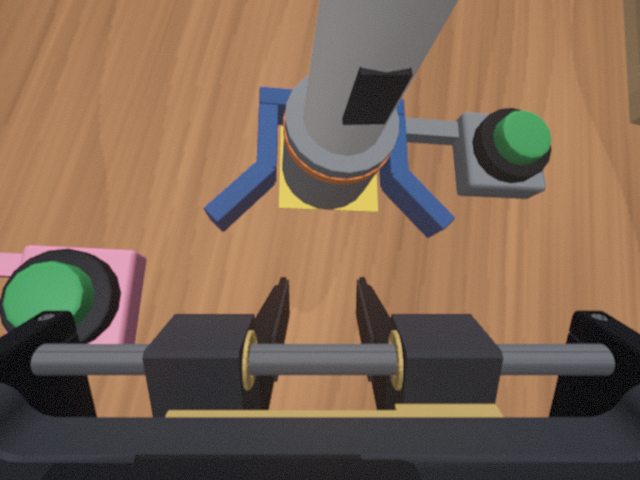

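View pics/s13z.png

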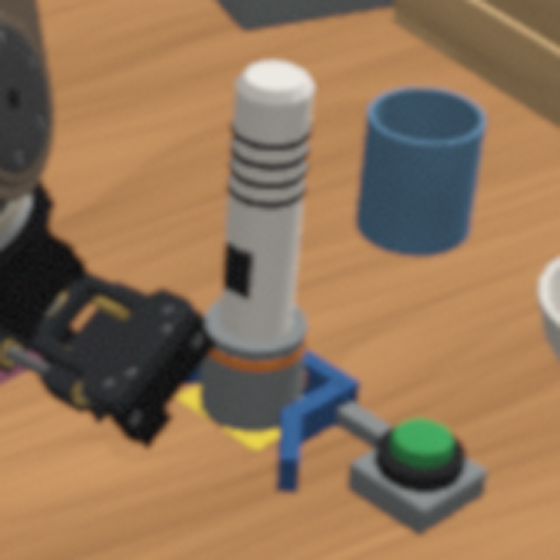

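Run:
```python
from h import *
T=tcp()
im=cv2.imread("pics/w13.png");cv2.imwrite("pics/w13z.png",cv2.resize(im[60:250,190:470],None,fx=2.8,fy=2.8,interpolation=cv2.INTER_CUBIC))
```

```text
(no output)
```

View pics/w13z.png

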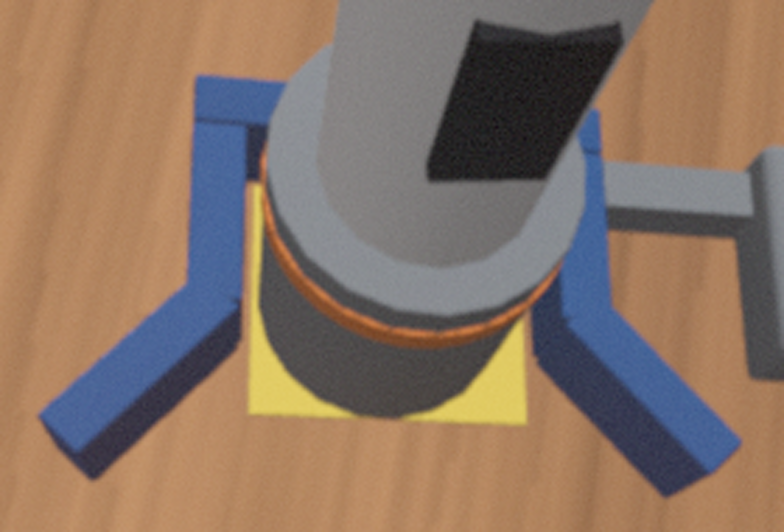

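The foot's front edge at (393,418) in the zoom just meets the patch's front edge, and it is centred between the sides, so the logger is home. Next I go up and over to the button with the fingers closed.

Run:
```python
from h import *
plan([((556,60,150),ori(99.5,20,0),6),((600,90,250),ori(75,6,0),6),((660,204,250),ori(20,0,0),8)])
```

```text
[[-19.6, 7.0, 3.3, 0.01, 0.021, -0.028], [-19.8, 6.4, 2.8, 0.01, 0.021, -0.028], [-20.0, 5.9, 2.3, 0.01, 0.021, -0.028], [-20.2, 5.4, 1.9, 0.01, 0.021, -0.028], [-20.4, 4.8, 1.4, 0.01, 0.021, -0.028], [-20.5, 4.2, 0.9, 0.01, 0.021, -0.028], [-14.4, 10.2, 7.7, 0.07, -0.016, -0.04], [-14.6, 10.2, 7.3, 0.07, -0.016, -0.04]]
[[-14.9, 10.1, 6.9, 0.07, -0.016, -0.04], [-15.1, 10.0, 6.5, 0.07, -0.016, -0.04], [-15.4, 9.8, 6.1, 0.07, -0.016, -0.04], [-15.6, 9.7, 5.8, 0.07, -0.016, -0.04], [1.6, 15.9, 3.4, 0.12, -0.006, -0.012], [1.5, 16.3, 1.5, 0.12, -0.006, -0.012], [1.3, 16.4, -0.4, 0.12, -0.006, -0.012], [1.1, 16.2, -2.3, 0.12, -0.006, -0.012]]
[[0.9, 15.9, -4.2, 0.12, -0.006, -0.012], [0.7, 15.3, -6.1, 0.12, -0.006, -0.012], [0.4, 14.5, -7.8, 0.12, -0.006, -0.012], [0.2, 13.4, -9.5, 0.12, -0.006, -0.012]]
```

Call:
{"op": "step_arm", "data": {
  "rows": [
    [-19.6,5.0,3.3,0.01,0.021,-0.028],
    [-19.8,6.4,2.8,0.01,0.021,-0.028],
    [-20.0,5.9,2.3,0.01,0.021,-0.028],
    [-20.2,5.4,1.9,0.01,0.021,-0.028],
    [-20.4,4.8,1.4,0.01,0.021,-0.028],
    [-20.5,4.2,0.9,0.01,0.021,-0.028],
    [-14.4,10.2,7.7,0.07,-0.016,-0.04],
    [-14.6,10.2,7.3,0.07,-0.016,-0.04]
  ],
  "grip": 0
}}

```text
t: 17.18
eef_pos: [570.5, 64.2, 209.6]
tcp_rot: [1.651, 1.309, 1.671]
ft_force: [0.3, 0.3, 0.6]
opening: 0.005
```

Call:
{"op": "step_arm", "data": {
  "rows": [
    [-14.9,10.1,6.9,0.07,-0.016,-0.04],
    [-15.1,10.0,6.5,0.07,-0.016,-0.04],
    [-15.4,9.8,6.1,0.07,-0.016,-0.04],
    [-15.6,9.7,5.8,0.07,-0.016,-0.04],
    [0,0,0,0,0,0]
  ]
}}

```text
t: 17.8
eef_pos: [599.2, 92.4, 279.8]
tcp_rot: [1.625, 1.479, 1.355]
ft_force: [-0.8, -0.4, -1.1]
opening: 0.005
```

Run:
```python
from h import *
tipinfo()
plan([((660,204,250),ori(20,0,0),8)])
```

```text
t 17.8 tip [599.7  94.7 254.9] phi 74.5 th 5.2 F [-0.8 -0.4 -1.1] j [0.01 0.42 1.58 0.1  1.13 0.24] open 0.01
[[2.0, 15.3, 3.5, 0.119, -0.006, -0.01], [1.8, 15.7, 1.7, 0.119, -0.006, -0.01], [1.7, 15.8, -0.2, 0.119, -0.006, -0.01], [1.5, 15.7, -2.0, 0.119, -0.006, -0.01], [1.3, 15.4, -3.9, 0.119, -0.006, -0.01], [1.2, 14.8, -5.6, 0.119, -0.006, -0.01], [1.0, 14.1, -7.3, 0.119, -0.006, -0.01], [0.8, 13.1, -8.9, 0.119, -0.006, -0.01]]
```

Call:
{"op": "step_arm", "data": {
  "rows": [
    [1.5,15.3,3.5,0.119,-0.006,-0.01],
    [1.3,15.7,1.7,0.119,-0.006,-0.01],
    [1.2,15.8,-0.2,0.119,-0.006,-0.01],
    [1.0,15.7,-2.0,0.119,-0.006,-0.01],
    [0.8,15.4,-3.9,0.119,-0.006,-0.01],
    [0.7,14.8,-5.6,0.119,-0.006,-0.01],
    [0.5,14.1,-7.3,0.119,-0.006,-0.01],
    [0,0,0,0,0,0]
  ]
}}

```text
t: 18.8
eef_pos: [649.2, 190.6, 269.7]
tcp_rot: [-3.087, 1.553, 2.084]
ft_force: [-0.1, -0.5, 0.2]
opening: 0.003
```

Run:
```python
from h import *
tipinfo();T=tcp()
im=env.read_camera("wrist");cv2.imwrite("pics/w14.png",im[:,:,::-1])
hsv=cv2.cvtColor(im,cv2.COLOR_RGB2HSV);m=cv2.inRange(hsv,(50,120,50),(80,255,255))
n,l,st,c=cv2.connectedComponentsWithStats(m)
for i in range(1,n):
    if st[i,4]>60: print(st[i],c[i],plane("wrist",c[i],38,T))
plan([((660,204,60),ori(20,0,0),10)])
```

```text
t 18.8 tip [649.  191.  244.7] phi 26.2 th 1.0 F [-0.1 -0.5  0.2] j [0.18 0.54 1.38 0.02 1.22 1.29] open 0.0
[[18.5, 1.6, -0.4, 0.011, -0.002, 0.0], [18.5, 1.6, -0.5, 0.011, -0.002, 0.0], [18.5, 1.6, -0.5, 0.011, -0.002, 0.0], [18.5, 1.6, -0.6, 0.011, -0.002, 0.0], [18.5, 1.6, -0.6, 0.011, -0.002, 0.0], [18.5, 1.6, -0.7, 0.011, -0.002, 0.0], [18.5, 1.6, -0.7, 0.011, -0.002, 0.0], [18.5, 1.6, -0.8, 0.011, -0.002, 0.0]]
[[18.5, 1.5, -0.8, 0.011, -0.002, 0.0], [18.5, 1.5, -0.9, 0.011, -0.002, 0.0]]
```

View pics/w14.png

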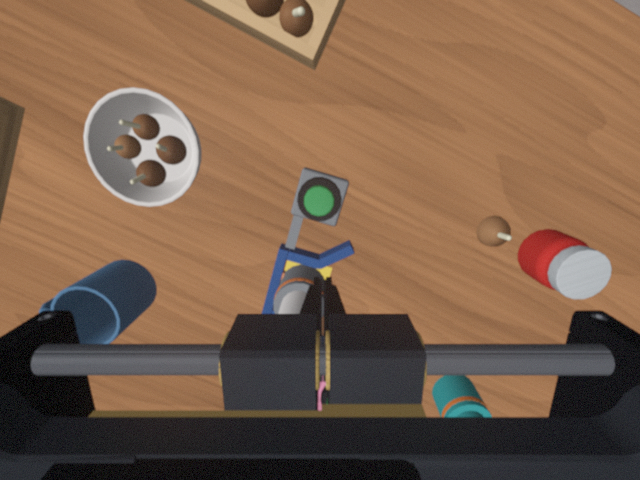

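Run:
```python
from h import *
T=tcp()
im=cv2.imread("pics/w14.png");hsv=cv2.cvtColor(im,cv2.COLOR_BGR2HSV);print(hsv[200,319])
m=cv2.inRange(hsv,(45,100,40),(85,255,255));n,l,st,c=cv2.connectedComponentsWithStats(m)
for i in range(1,n):
    if st[i,4]>60: print(st[i],c[i],plane("wrist",c[i],38,T))
```

```text
[ 66 117 157]
[304 186  30  30 712] [318.33426966 200.64044944] [658.7454211  204.83127573  38.        ]
```

The button measures (658.7,204.8) from the wrist camera, which agrees with the (660,204) estimate. I descend over (659.5,204.5).

Call:
{"op": "step_arm", "data": {
  "rows": [
    [18.5,1.6,-0.4,0.011,-0.002,0],
    [18.5,1.6,-0.5,0.011,-0.002,0],
    [18.5,1.6,-0.5,0.011,-0.002,0],
    [18.5,1.6,-0.6,0.011,-0.002,0],
    [18.5,1.6,-0.6,0.011,-0.002,0],
    [18.5,1.6,-0.7,0.011,-0.002,0],
    [18.5,1.6,-0.7,0.011,-0.002,0],
    [0,0,0,0,0,0]
  ]
}}

```text
t: 19.85
eef_pos: [654.5, 196.0, 133.1]
tcp_rot: [-2.621, 1.564, 2.485]
ft_force: [0.1, -0.6, 0.1]
opening: 0.003
```

Run:
```python
from h import *
tipinfo()
plan([((659.5,204.5,46),ori(20,0,0),5)])
```

```text
t 19.85 tip [654.4 196.1 108.1] phi 22.5 th 0.4 F [ 0.1 -0.6  0.1] j [0.19 0.68 1.5  0.01 0.96 1.37] open 0.0
[[12.4, 1.6, -1.1, 0.009, -0.001, 0.001], [12.4, 1.6, -1.1, 0.009, -0.001, 0.001], [12.4, 1.6, -1.2, 0.009, -0.001, 0.001], [12.4, 1.6, -1.2, 0.009, -0.001, 0.001], [12.4, 1.5, -1.2, 0.009, -0.001, 0.001]]
```

Call:
{"op": "step_arm", "data": {
  "rows": [
    [12.4,1.6,-1.1,0.009,0,0],
    [12.4,1.6,-1.2,0.009,0,0],
    [12.4,1.6,-1.2,0.009,0,0],
    [12,1.6,-1.2,0.009,0,0],
    [6,1.5,-1.2,0.009,0,0],
    [0,0,0,0,0,0]
  ]
}}

```text
t: 20.6
eef_pos: [660.3, 205.5, 74.7]
tcp_rot: [-2.748, 1.564, 2.31]
ft_force: [-1.3, -0.1, 0.5]
opening: 0.006
```

Run:
```python
from h import *
tipinfo()
T=tcp()
im=env.read_camera("wrist");cv2.imwrite("pics/w15.png",im[:,:,::-1])
im=env.read_camera("scene");cv2.imwrite("pics/s15.png",cv2.resize(im[120:290,310:500,::-1],None,fx=3,fy=3))
plan([((659.5,204.5,46),ori(20,0,0),1)])
```

```text
t 20.6 tip [660.2 205.7  49.7] phi 19.8 th 0.4 F [-1.3 -0.1  0.5] j [0.2  0.76 1.52 0.01 0.87 1.43] open 0.01
[[4.4, -1.2, 0.6, -0.003, -0.006, 0.002]]
```

View pics/s15.png

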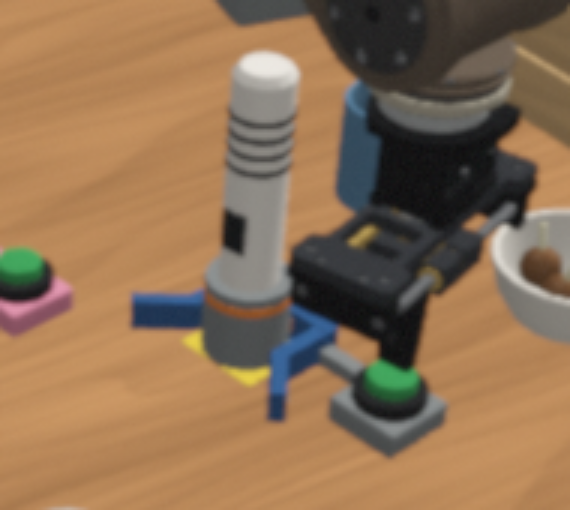

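The closed tip stands directly above the button and the logger is home. I press in small steps while watching the force.

Call:
{"op": "step_arm", "data": {
  "rows": [
    [5,0,0,0,0,0],
    [4,0,0,0,0,0],
    [0,0,0,0,0,0]
  ]
}}

```text
t: 21.08
eef_pos: [660.8, 205.5, 66.9]
tcp_rot: [3.127, 1.565, 1.902]
ft_force: [-0.5, 0.2, 0.8]
opening: 0.004
```

Call:
{"op": "step_arm", "data": {
  "rows": [
    [3,0,0,0,0,0],
    [3,0,0,0,0,0],
    [2,0,0,0,0,0]
  ]
}}

```text
t: 21.45
eef_pos: [661.1, 205.5, 60.9]
tcp_rot: [2.885, 1.565, 1.659]
ft_force: [-8.8, -2.2, 27.5]
opening: 0.005
```

Force is already 27 N with the tip at about z 36, and it includes a sideways part. I stop and look.

Run:
```python
from h import *
tipinfo();print(env.state()["moment"],env.tip_extent)
T=tcp()
im=env.read_camera("wrist");cv2.imwrite("pics/w16.png",im[:,:,::-1])
im=env.read_camera("scene");cv2.imwrite("pics/s16.png",cv2.resize(im[200:290,380:500,::-1],None,fx=5,fy=5,interpolation=cv2.INTER_CUBIC))
tipinfo()
```

```text
t 21.45 tip [661.  205.7  35.9] phi 19.8 th 0.3 F [-8.8 -2.2 27.5] j [0.2  0.78 1.52 0.01 0.84 1.42] open 0.01
[-0.42398423  1.73015602  0.02449938] 25.0
t 21.55 tip [661.  205.7  36.1] phi 19.8 th 0.3 F [-7.4 -1.2 18.2] j [0.2  0.78 1.52 0.01 0.84 1.42] open 0.01
```

View pics/s16.png

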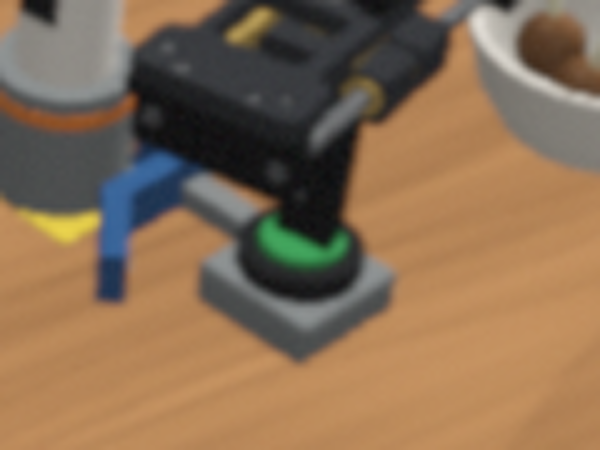

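View pics/w16.png

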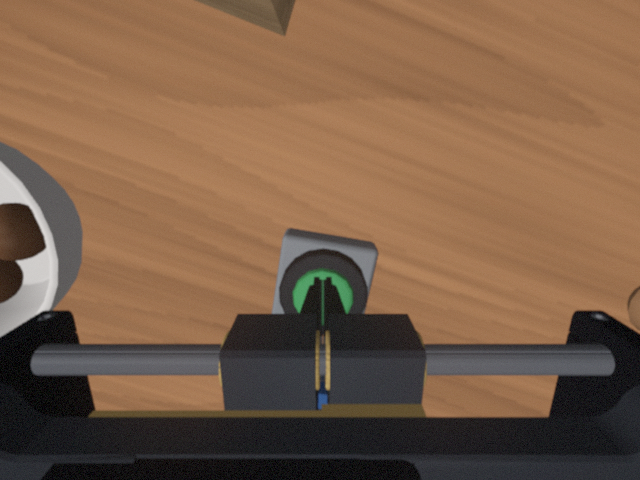

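Run:
```python
from h import *
T=tcp();P=lambda y,z,x=25:(T@np.array([x,y,z,1]))[:3]
print("wrist tip corners",[proj("wrist",P(y,z),T).round(0) for y,z in [(10,-12),(10,12),(-10,12),(-10,-12)]])
z=lambda q:((q-np.array([380,200]))*5).round(0)
print("scene tip corners",[z(proj("scene",P(y,zz))) for y,zz in [(10,-12),(10,12),(-10,12),(-10,-12)]])
im=cv2.imread("pics/w16.png");hsv=cv2.cvtColor(im,cv2.COLOR_BGR2HSV)
m=cv2.inRange(hsv,(45,80,30),(85,255,255));ys,xs=np.nonzero(m);print(xs.min(),xs.max(),ys.min(),ys.max())
for h in (32,36):
  a=plane("wrist",(xs.min(),295),h,T);b=plane("wrist",(xs.max(),295),h,T);t=plane("wrist",(322,ys.min()),h,T);print(h,a.round(1),b.round(1),"far edge",t.round(1))
cv2.imwrite("pics/w16z.png",cv2.resize(im[220:330,260:390],None,fx=5,fy=5,interpolation=cv2.INTER_CUBIC))
for q in [(324,249),(280,293),(367,293)]: print("collar",plane("wrist",q,30,T).round(1))
```

```text
wrist tip corners [array([300., 279.]), array([345., 279.]), array([345., 312.]), array([301., 312.])]
scene tip corners [array([343., 229.]), array([310., 259.]), array([265., 239.]), array([298., 209.])]
67 586 268 449
32 [610.8 339.7  32. ] [709.4  68.2  32. ] far edge [674.6 211.1  32. ]
36 [613.7 337.3  36. ] [710.1  72.   36. ] far edge [676.1 211.6  36. ]
collar [684.6 213.6  30. ]
collar [651.7 228.   30. ]
collar [668.4 182.   30. ]
```

View pics/w16z.png

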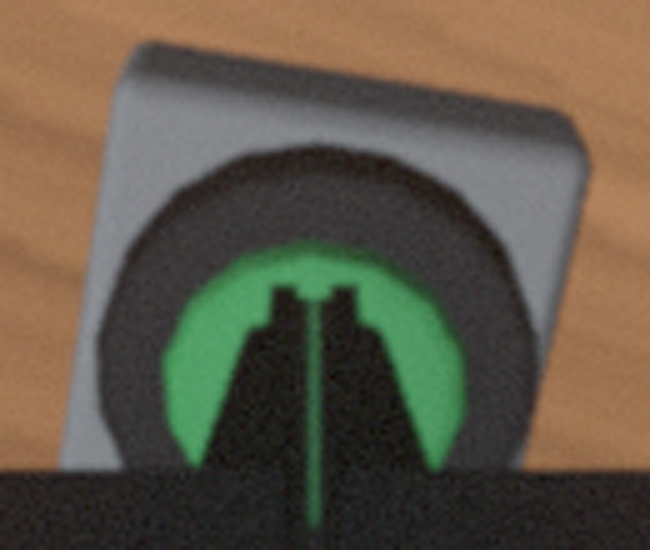

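The force acts centrally at the tip (moment arm ≈ 197 mm), the tip sits within the green disc, and the force is decaying, so it may be damping. I hold one row and read again.

Call:
{"op": "step_arm", "data": {
  "rows": [
    [0,0,0,0,0,0],
    [0,0,0,0,0,0]
  ]
}}

```text
t: 21.8
eef_pos: [660.9, 205.5, 62.1]
tcp_rot: [2.784, 1.565, 1.559]
ft_force: [-1.1, -0.4, 4.8]
opening: 0.004
```

Run:
```python
from h import *
tipinfo()
im=env.read_camera("scene")[:,:,::-1];cv2.imwrite("pics/s17.png",im)
```

```text
t 21.8 tip [660.9 205.6  37.1] phi 19.8 th 0.3 F [-1.1 -0.4  4.8] j [0.2  0.78 1.52 0.01 0.84 1.42] open 0.0
```

View pics/s17.png

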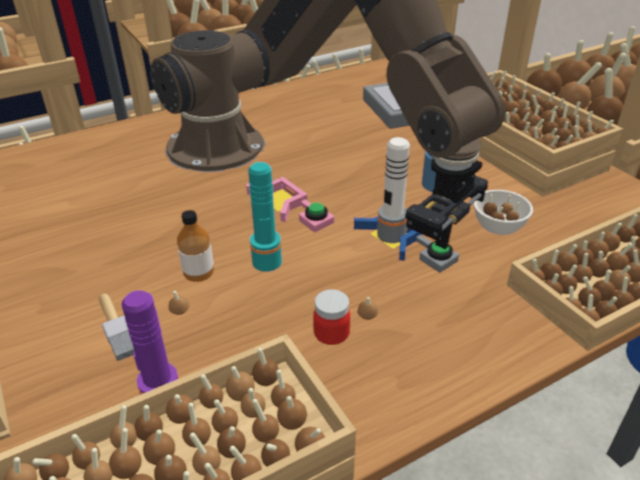

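Run:
```python
from h import *
a=cv2.imread("pics/s13.png")[225:275,410:470];b=cv2.imread("pics/s17.png")[225:275,410:470]
s16=cv2.imread("pics/s16.png");c=cv2.resize(s16,(120,90),interpolation=cv2.INTER_AREA)[25:75,30:90]
cv2.imwrite("pics/cmp.png",cv2.resize(np.hstack([a,c,b]),None,fx=4.4,fy=4.4,interpolation=cv2.INTER_CUBIC))
for n,i in (("up",a),("16",c),("17",b)):
    m=cv2.inRange(cv2.cvtColor(i,cv2.COLOR_BGR2HSV),(45,80,30),(85,255,255));ys,xs=np.nonzero(m);print(n,xs.min(),xs.max(),ys.min(),ys.max())
```

```text
up 21 39 15 28
16 21 39 18 28
17 21 39 17 28
```

View pics/cmp.png

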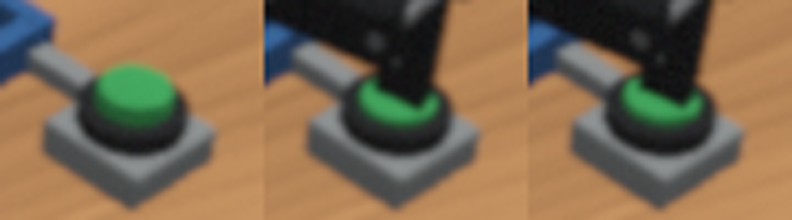

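Side by side, the button's dark side wall is gone and its top has dropped. It was bottomed at 18–27 N, well past the 5 N needed, even though the nominal tip height read about 5 mm high. Now I lift off straight up and let it spring back.

Call:
{"op": "step_arm", "data": {
  "rows": [
    [-4,0,0,0,0,0],
    [-8,0,0,0,0,0],
    [-15,0,0,0,0,0],
    [-20,0,0,0,0,0],
    [-20,0,0,0,0,0],
    [-20,0,0,0,0,0],
    [-20,0,0,0,0,0],
    [-20,0,0,0,0,0]
  ]
}}

```text
t: 22.85
eef_pos: [660.7, 204.7, 195.9]
tcp_rot: [2.871, 1.565, 1.646]
ft_force: [-1.0, -0.9, -0.4]
opening: 0.004
```

Call:
{"op": "step_arm", "data": {
  "rows": [
    [-20,0,0,0,0,0],
    [-20,15,0,0,0,0],
    [-20,20,0,0,0,0],
    [0,20,0,0,0,0],
    [0,15,0,0,0,0],
    [0,0,0,0,0,0],
    [0,0,0,0,0,0]
  ]
}}

```text
t: 23.72
eef_pos: [727.4, 228.4, 267.0]
tcp_rot: [2.031, 1.562, 0.806]
ft_force: [0.9, -0.5, 0.4]
opening: 0.009
```

Run:
```python
from h import *
tipinfo();T=tcp()
sc=env.read_camera("scene")[:,:,::-1];cv2.imwrite("pics/s18.png",sc)
w=env.read_camera("wrist")[:,:,::-1];cv2.imwrite("pics/w18.png",w)
t=env.read_camera("top")[:,:,::-1];cv2.imwrite("pics/t18.png",t)
m=cv2.inRange(cv2.cvtColor(sc[225:275,410:470],cv2.COLOR_BGR2HSV),(45,80,30),(85,255,255));ys,xs=np.nonzero(m);print(xs.min(),xs.max(),ys.min(),ys.max())
a=cv2.imread("pics/scene0.png");d=cv2.absdiff(a,sc.copy()).max(2)
cv2.imwrite("pics/d18.png",np.hstack([cv2.resize(sc,(400,300)),cv2.resize(cv2.cvtColor(d,8),(400,300))]))
```

```text
t 23.73 tip [727.6 228.5 242. ] phi 19.8 th 0.5 F [ 0.9 -0.5  0.4] j [0.22 0.68 1.13 0.01 1.32 1.44] open 0.01
21 39 15 28
```

View pics/s18.png

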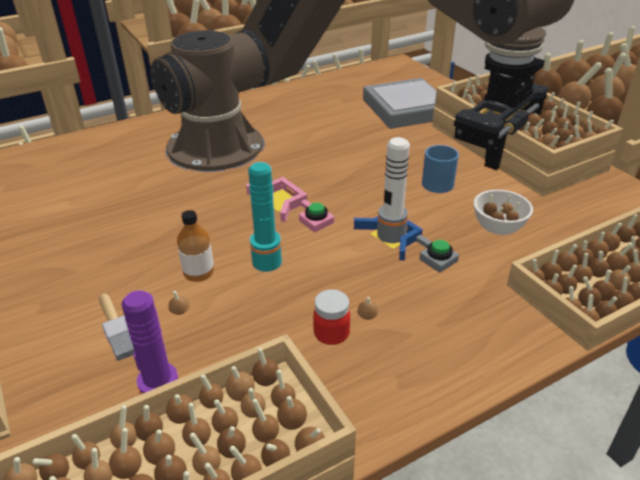

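View pics/d18.png

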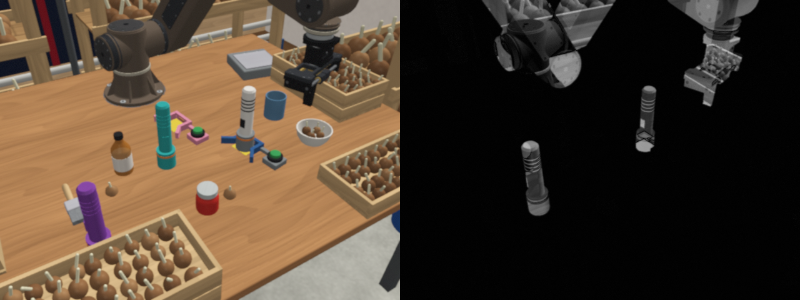

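View pics/t18.png

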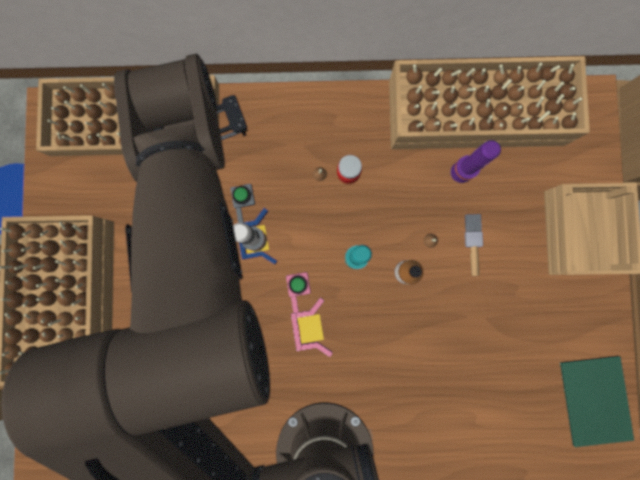

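Only the logger and the arm differ from the first scene picture, and the button's mask is back to its original rows (15–28). One last check on the logger's axis:

Run:
```python
from h import *
t=cv2.imread("pics/t18.png");s=cv2.imread("pics/s18.png")
print("top at z220", plane("top",(242.5,232),220)[:2], "expect px",proj("top",(546,173,220)))
cv2.imwrite("pics/f.png",np.hstack([cv2.resize(t[180:280,200:300],(400,400),interpolation=cv2.INTER_CUBIC),cv2.resize(s[130:260,345:475],(400,400),interpolation=cv2.INTER_CUBIC)]))
```

```text
top at z220 [541.75691157 167.05043517] expect px [239.7367108  230.08763988]
```

View pics/f.png

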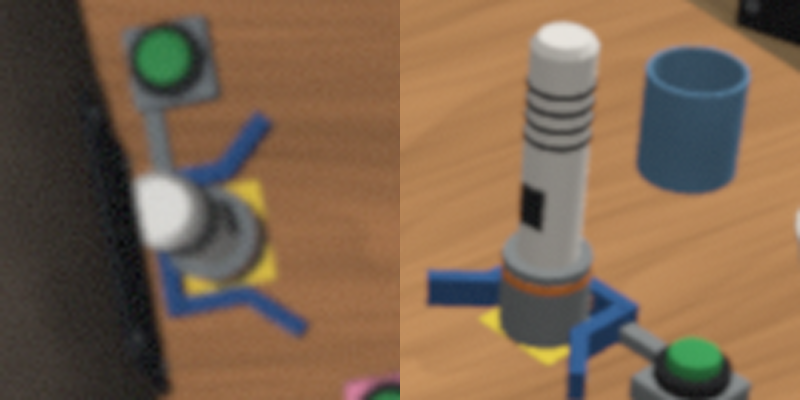

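Run:
```python
from cell import env
print(env.job_done(), env.state()["t"])
```

```text
the job is handed in; nothing more can be done
the job is handed in; nothing more can be done
```

The logger now stands upright in the blue bay against the back fence, and the green button has been pressed and is back up. I handed the job in at about 24 s of the 72 s allowed; no verdict was reported.

- **Push:** I pushed the logger low on its foot, at about 30 mm, with two fingertips forming a cradle and the tool tilted back about 30°. It slid upright between the turquoise look-alike and the jar until the force rose to about 5 N and it stopped.
- **Seating check:** From the wrist camera after backing off, the foot's front edge met the front edge of the yellow patch and it was centred sideways. That puts it within about 2 mm of the seat.
- **Button:** The closed fingertips pressed it to 18–27 N, well above the 5 N needed to bottom it. The pictures showed it down, and after I lifted off it looked the same as at the start.
- **Other things:** Compared with the first scene picture, only the logger and the arm had changed.

**Checks that disagreed:**
- The button bottomed with the computed tip height at 36–37 mm instead of 32 mm, so my heights were about 5 mm off there.
- The last top-view estimate of the logger's axis was about 4–7 mm from the seat. The arm partly hid the logger, and that camera had read 3–5 mm low in x earlier, so I trusted the wrist view.

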